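# Number a cast silver bar in the bench numbering press

### The job

Number the cast silver bar in the bench press: roll the knurled number wheel until 7 stands in its window, then lay the bar flat in the brass nest on the carriage, turn the feed knob clockwise to run the carriage in under the head until it meets its end stop, and pull the hand lever down until the head bears firmly on the bar; let the lever come back up. Leave the press with the 7 still set and the bar in its nest under the head, and do not shove the hammer, the brass weight or the steel bowl about.

Things in the scene. Friction and masses are not known exactly. Their poses are not given: they have to be found in the camera images.
- press: Grey cast bench numbering press, fixed on the bench; place and yaw vary. Origin: bench level, near the middle of the bed (y -132 to 168 mm); own x to the back, y to the operator's left along the bed, z up. Bed 124 (x) x 300 (y) x 14 mm. At y = -70 mm a column carries a crown over the bed: x -22 to 106, y -103 to -37, z 187 to 251 mm. It holds the head with the number wheel, die under it, and the hand lever.
- number_wheel (a joint): Angle of the knurled number wheel, rad, endless. The window shows digit n at n x 0.6283 (7 at 4.398; starts at 3, 4 or 5). Grows when the wheel's front edge is rolled upward (top goes to the back). Detents hold it at each digit: 0.07 N m to leave one; let go, it snaps to the nearest digit within about 0.4 s.
- wheel_rim_axle (a point): Point on the number wheel's axle (along the press's y), mid-width of its knurled band, 119 mm above the bench, head up; axes as the press. The band is a steel cylinder, radius 47.5, width 24 mm, bare in front, turned by friction of a fingertip pressed on it and moved round its edge. Crown and lever hub overhang it: reach it from the front, tool leaning 30 to 50 deg. Head yields down only above 25 N.
- window (a point): Centre of the number window (19 x 17 mm) on the head, left of the knurled band, looking to the front and 40 degrees up; it shows one black digit about 15 mm high on a white band. The window frame and the digit band's cover reach at most 44 mm from the axle, so the knurled band stands proud of them.
- silver_bar: Cast silver bar, plain grey-white metal, 36 x 80 x 10 mm (top 3 mm stepped in by 1.5 mm), 0.2 to 0.4 kg, loose; starts flat on the bench in front of the press. Origin: centre of its underside; its y axis lies along the 80 mm length. Either way round is right.
- carriage (a joint): Travel of the carriage, m, along the press's -y (to the right): 0 = all the way out to the left, 0.090 = against the end stop, nest under the head. Starts at 0 to 0.010. It is driven by the feed knob.
- nest (a point): Centre of the nest's floor on the carriage, 30 mm above the bench; axes as the press, moves with the carriage; starts 80 to 90 mm left of the head. The bar lies here, length along the press's y. Opening 42 (x) x 86 (y) mm, between brass ribs 4.7 mm high; on the long sides these cover only the last 12 mm at each end, so fingers reach the bar between them. Table 112 (x) x 100 (y) mm.
- knob_grip (a point): Point on the feed knob's upright axis at gripping height, 56 mm above the bench; moves with the carriage, 110 mm left of the nest. The knob is a black knurled cylinder 42 mm across, from 38 to 68 mm above the bench, over the carriage's arm (44 mm wide, top at 30 mm).
- feed_knob (a joint): Angle of the feed knob, rad; grows clockwise seen from above. Its pinion runs on a rack fixed to the bed, so knob and carriage travel together 30 mm to the right per rad (3.0 rad for the whole travel). Friction at the knob about 0.07 N m; it stays where it is left.
- lever (a joint): Angle of the hand lever, rad: 0 = up (its spring returns it), grows as the ball goes down, at most 0.75. The head sinks 22 mm per rad and meets a bar lying in the nest at about 0.68. The spring asks 4 to 6 N at the ball; 8 N more presses the head firmly on the bar.
- lever_ball (a point): Centre of the black ball, 34 mm across, on the end of the hand lever, to the right of the press; 273 mm above the bench at the start. It swings down in the upright plane of the press's front, about lever_pivot.
- lever_pivot (a point): Pivot of the hand lever, in the hub (46 mm across, 20 to 48 mm in front of the press's origin) before the crown, 222 mm above the bench. The lever turns about the press's x axis; the ball is 150 mm from here, 0.35 rad above level when up. A round bar 12 mm thick joins them.
- ram: The press head that the lever drives down: dark steel yoke round the number wheel, with the stamping die (30 x 30 mm) under it. Origin: on the wheel's axle, mid-width, 119 mm above the bench with the head up; axes as the press. The die's face is 64 mm below the origin, so 15 mm above a bar in the nest with the head up.
- hammer: Bystander: chasing hammer with wooden handle, 230 mm long, lying at the left edge of the bench.
- brass_weight: Bystander: round brass weight with a knob, 32 mm across, 30 mm high, standing in front of the press.
- steel_bowl: Bystander: pressed steel bowl with stones, 95 mm across, 32 mm high, at the front right.
Things that resemble listed ones, but are neither listed nor needed, are in the scene too. Of the things shaped like the silver_bar, the silver one is meant.

How it is judged (in metres and radians):
On the way, in this order (a step that is already met when the one before it is completed fails the run):
1. the number wheel stands at 7 (value of joint number_wheel between 4.24823 and 4.54823 rad), for 0.3 s.
2. the bar lies flat in the nest (x of silver_bar in the frame of nest between -0.00455 and 0.0045 m and y of silver_bar in the frame of nest between -0.00455 and 0.0045 m and z of silver_bar in the frame of nest between -0.003 and 0.002 m and angle between the y axis of silver_bar and the y axis of press, either way round below 0.12 rad and angle between silver_bar's own z axis and vertical below 0.06 rad), for 0.2 s.
3. the carriage is against its end stop with the bar in the nest (all of step 2 and value of joint carriage above 0.0865 m), for 0.2 s.
4. the lever presses the head firmly on the bar, 7 set (all of step 1 and contact force between ram and silver_bar above 10 N and value of joint lever above 0.55 rad and value of joint carriage above 0.0865 m), for 0.15 s.
At the end, for the whole second after the job is handed in: The wheel stands at 7 (within 0.15 rad), the carriage is within 3.5 mm of its end stop, the bar lies flat in the nest within 4.5 mm, and the lever is back up (under 0.08 rad) (all of step 1 and all of step 3 and value of joint lever below 0.08 rad and linear speed of silver_bar below 0.02 m/s); the robot touches nothing.
It fails at once if the hammer is shoved more than 30 mm (distance of hammer from where it was at the start of the episode above 0.03 m).
It fails at once if the brass weight is shoved more than 30 mm (distance of brass_weight from where it was at the start of the episode above 0.03 m).
It fails at once if the steel bowl is shoved more than 30 mm (distance of steel_bowl from where it was at the start of the episode above 0.03 m).
It also fails if it takes over 72 s, if anything falls off the work surface, if the arm or the gripper's body presses on something with over 40 N, if the wrist force passes 120 N, or if a joint passes its speed limit or range.

### The arm

A 6-joint arm with a two-finger parallel gripper is mounted at the origin on a cart in front of the work surface, level with it; the furniture and walls round the work are solid. World frame = base frame: x ahead of the robot, y to its left, z up, the work surface at z = 0. Lengths are in m, angles in degrees, forces in N, time in s.
With the tool pointing down it reaches from about 0.4 to 0.825 m from the base axis. Payload 7 kg.
Tool frame: the origin (TCP) lies at the very end of the fingers, on their centre line; the grasp point (between the pads) lies 19 mm behind it (r.hold_point_z is the distance from the TCP to the grasp point, in m); x points along the fingers, y is the direction in which the jaws open and shut, and the axes are right-handed (so a half turn about x gives the same grasp; the last joint's range is limited). The gripper opens to 88 mm and grips with 3 to 60 N. Pads are 19 mm wide; open, the fingers measure 130 mm over their backs; the gripper's body (78 mm by 193 mm) begins 47 mm behind the grasp point.
Start: joints at [86.465, 20.546, 0.682, 0, -70.136, -16.507], TCP at [0.231, 0.634, 0.227] pointing down, gripper open.
Joint ranges: [-176.03, 176.03], [-82.01, 121.73], [-58.28, 71.71], [-173.87, 95.51], [-174.79, -0.11], [-173.66, 173.66]. Speed limits (degrees/s): [136.94, 136.94, 172.46, 180, 180, 180].

### API

Orientations are given as [roll, pitch, yaw] about the fixed x, y, z axes, in that order (R = Rz(yaw) Ry(pitch) Rx(roll)).
In Python, from plant import r gives the robot as it stands. The module is installed in compiled form; this text tells all that it offers.
- The arm moves only by the shell command python3 -m creep 'ROWS' [FORCE]. ROWS is JSON, a list of rows, each a list of 7 numbers: the turn, a rotation vector about the tool's x, y, z in rad, then the shift along the tool's x, y, z in cm, then the opening in per cent of the stroke, from 0 (shut) to 100 (fully open). In form: [[rx, ry, rz, x, y, z, fingers], ...]. A call has 1 to 8 rows; each row shifts and turns the commanded pose from where the row before left it, along the tool's axes as they then stand; what a row does not reach is not made up. A row lasts 1/10 s, in which the tool goes at most 50 mm and 8.59 degrees, less where a joint would pass 70% of its speed; a pose out of reach is approached as far as the arm can. A call is refused whole if a number of a shift passes 5 or a number of a turn 0.15, either way. A call with a gripper value outside its range is refused whole. The fingers move at their own pace and stop on an object; FORCE is the grip in N (left out, the last holds). Time passes only in rows, so rows that do not move let the fingers close. It gives the time, the measured TCP pose, the force and the opening at its end, in the units of the state.
- r.get_state(): the state, without advancing time (a new reading comes with each control period).
- r.capture(name): name is "side" or "top" or "wrist"; returns (picture, depth): 480x640x3 uint8, blue, green, red; 480x640 float32, m along the optical axis (not along the pixel's ray), 0 where there is no reading.
- r.camera_info(name): a dict with "fovy" (degrees; the focal length in pixels is half the picture's height over the tangent of half this angle, whatever the lens; pixels are square), "cx", "cy" (the principal point, pixels), "camera_from_world" (4x4, takes a point from world to camera coordinates). Camera axes: x right, y down, z forward; pixel columns grow to the right and rows downward; lengths in m; the calibration is good to about 2 mm. A picture is of the moment at which its call begins: read the wrist's pose just before it. camera_info takes no time and is no camera call; for the wrist camera it gives the pose at the moment of the call.
- r.close_job(): hands the job in, once; it reports no verdict.
Trained networks look in the newest picture that a camera, given by its name, has taken for a name from the list of things; names that differ only in an ending like _2 or _b are one class to them, and where a whole thing is asked for, a point or a joint stands for the part that bears it (a point fixed in the world has none). Each returns a list of dicts, best first, with "score" (0 to 1); they miss things now and then, are a little off and sometimes report something else, mostly with a low value. They report only what shows in the picture. A call takes as long as a camera call. They do not tell look-alikes from the thing itself.
- r.look_for(query, camera): "rect" ([left, top, right, bottom] in pixels, round what is visible of it).
- r.masks_of(query, camera): "pixels" (480x640 bool, what is visible of it) and "rect" ([left, top, right, bottom] in pixels, round what is visible of it).
The state is a dict: "time_s": time; "joints": joint angles; "qd": joint speeds; "joint_torque": joint torques, N m; "tcp_pos": TCP position; "eef_rot": TCP orientation; "contact_force": force on the tool from outside, world axes, zero at the start; "moment": the same for the moment, N m; "gripper_width": finger opening in m.
Only numpy, scipy, OpenCV 4.12 (cv2) and the standard library are available. Lean on these libraries where they do the work, as an engineer would, in place of code of your own. Each camera call takes 0.05 s, during which the arm holds its last target. There are 200 camera calls.

## Working session

There is one attempt and no reset: what is moved stays moved. The work goes in short steps, Python scripts to look and compute and a shell command to move; the robot and the scene stay as the last step left them, time stands still between calls to the robot, and variables do not carry over. Pictures are saved under pics/ and viewed, about 8 in all and at most 12, crops included, and the job is handed in when it is done.

```bash
mkdir -p pics; cat > h.py <<'E'
import numpy as np,cv2
from plant import r
from scipy.spatial.transform import Rotation as R
def cap(n,name=None):
    im,d=r.capture(n)
    if name: cv2.imwrite('pics/'+name,im)
    return im,d
def K(n):
    c=r.camera_info(n); f=240/np.tan(np.radians(c['fovy'])/2); return f,c['cx'],c['cy'],np.array(c['camera_from_world'])
def cloud(n,d):
    f,cx,cy,T=K(n); v,u=np.mgrid[:480,:640]
    P=np.stack([(u-cx)/f*d,(v-cy)/f*d,d,np.ones_like(d)],-1)@np.linalg.inv(T).T
    P=P[...,:3]; P[d<=0]=np.nan; return P
def proj(n,p):
    f,cx,cy,T=K(n); q=T[:3,:3]@np.array(p)+T[:3,3]; return cx+f*q[0]/q[2],cy+f*q[1]/q[2]
E
python3 - <<'E'
from h import *
print(r.get_state())
for n in('side','top'):
    im,d=cap(n,n+'0.png');P=cloud(n,d);np.save(n+'0.npy',P)
    print(n,np.linalg.inv(K(n)[3])[:3,3].round(3),K(n)[0])
    for q in('press','silver_bar','nest','knob_grip','lever_ball','number_wheel','window','hammer','brass_weight','steel_bowl','carriage'):
        for m in r.masks_of(q,n)[:3]:
            p=P[m['pixels']];p=p[~np.isnan(p[:,0])]
            print(q,round(m['score'],2),np.round(m['rect']),np.median(p,0).round(3) if len(p) else None,len(p), np.percentile(p[:,2],[2,98]).round(3) if len(p) else '')
E
```

```text
{'time_s': 0.0, 'joints': array([ 8.64648275e+01,  2.05909530e+01,  6.32897310e-01, -2.08603633e-02,
       -7.01366256e+01, -1.65057692e+01]), 'qd': array([-0.10147455,  0.10904155,  0.10446681,  0.01994855,  0.00910496,
        0.03868155]), 'joint_torque': array([ 2.01142997e-03, -5.82726932e+01,  2.93052131e+01,  6.99669465e+00,
        7.07954750e-03, -1.52750772e-04]), 'tcp_pos': array([0.23118141, 0.63363873, 0.22561916]), 'eef_rot': array([  94.8059095 ,   89.9033086 , -105.24213629]), 'contact_force': array([-0.12573027,  0.49581784,  0.32289421]), 'moment': array([-0.0030636 ,  0.00414969,  0.0129047 ]), 'gripper_width': 0.0879706113325911}
side [0.416 0.852 0.849] 513.2002931681731
press 0.56 [219. 117. 309. 339.] [0.643 0.022 0.067] 12007 [0.009 0.274]
silver_bar 0.92 [347. 315. 366. 354.] [0.435 0.202 0.009] 587 [0.002 0.013]
silver_bar 0.62 [292. 356. 333. 378.] [0.51  0.29  0.009] 716 [0.001 0.012]
nest 0.91 [242. 254. 299. 329.] [0.631 0.113 0.03 ] 2730 [0.016 0.069]
knob_grip 0.72 [239. 255. 300. 329.] [0.631 0.112 0.03 ] 2605 [0.021 0.069]
lever_ball 0.7 [290. 116. 
[... 1076 characters left out ...]
0.07 ]
knob_grip 0.57 [268. 180. 347. 231.] [0.633 0.101 0.032] 2640 [0.024 0.07 ]
lever_ball 0.76 [362. 184. 454. 207.] [ 0.595 -0.099  0.259] 730 [0.004 0.292]
lever_ball 0.26 [269. 196. 288. 222.] [0.631 0.189 0.068] 327 [0.017 0.073]
number_wheel 0.44 [356. 199. 380. 218.] [ 0.599 -0.016  0.14 ] 177 [0.102 0.157]
number_wheel 0.16 [262. 286. 296. 303.] [0.436 0.199 0.01 ] 511 [0.003 0.016]
hammer 0.57 [194. 239. 221. 335.] [0.455 0.374 0.019] 707 [0.    0.027]
brass_weight 0.45 [347. 287. 361. 299.] [0.434 0.02  0.022] 152 [0.005 0.034]
brass_weight 0.39 [264. 132. 453. 238.] [0.627 0.032 0.033] 8032 [0.011 0.284]
carriage 0.63 [266. 186. 347. 233.] [0.633 0.102 0.032] 2665 [0.021 0.07 ]
```

```bash
cd pics; python3 -c "
import cv2,numpy as np
a=cv2.imread('side0.png');b=cv2.imread('top0.png');cv2.imwrite('both0.png',cv2.resize(np.vstack([a,b]),(450,600)) if 0 else np.hstack([cv2.resize(a,(400,300)),cv2.resize(b,(400,300))]))"
```

```text
(no output)
```

View pics/top0.png

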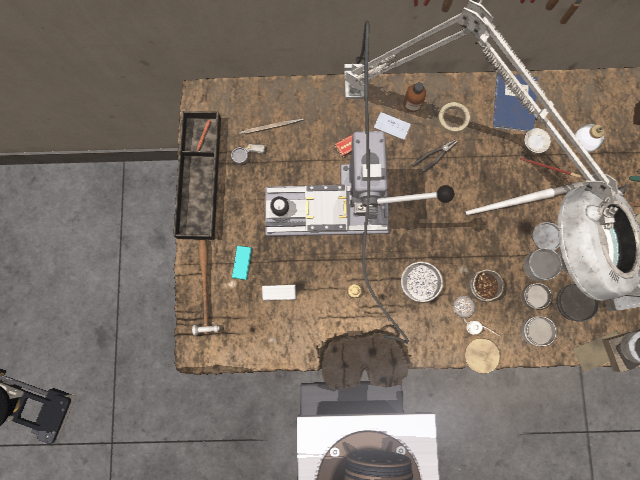

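View pics/side0.png

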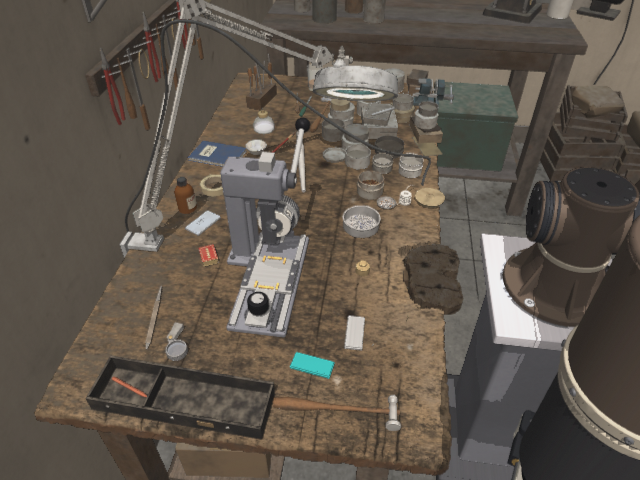

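Top view: the silver bar is at (279,292), a cyan look-alike at (242,262), and the press at (263–388,130–238), nearly unrotated. A cable and the lamp hang over the scene. In the side view the window faces the robot.

```bash
python3 - <<'E'
from h import *
from scipy.optimize import least_squares
P={n:np.load(n+'0.npy') for n in('side','top')}
def box(n,lo,hi):
    p=P[n].reshape(-1,3); p=p[~np.isnan(p[:,0])]; return p[np.all((p>lo)&(p<hi),1)]
for n in P:
    k=box(n,[.58,.14,.06],[.68,.24,.075]);
    print(n,'knob',cv2.minEnclosingCircle((k[:,:2]*1000).astype(np.float32)),len(k),np.median(k[:,2]))
    b=box(n,[.55,-.2,.255],[.64,-.1,.30])
    s=least_squares(lambda c:np.linalg.norm(b-c,axis=1)-.017,b.mean(0)-[0,0,.01],loss='soft_l1',f_scale=.002); print('ball',s.x.round(4),len(b))
    bar=box(n,[.40,.14,.005],[.47,.25,.018]);print('bar',cv2.minAreaRect((bar[:,:2]*1000).astype(np.float32)),np.median(bar[:,2]))
    bed=box(n,[.54,-.12,.009],[.72,.26,.02]);print('bed',cv2.minAreaRect((bed[:,:2]*1000).astype(np.float32)),len(bed))
    tb=box(n,[.54,.03,.026],[.72,.17,.04]);print('table',cv2.minAreaRect((tb[:,:2]*1000).astype(np.float32)),len(tb))
    cr=box(n,[.54,-.12,.24],[.76,.08,.26]);print('crown',cv2.minAreaRect((cr[:,:2]*1000).astype(np.float32)),len(cr), np.median(cr[:,2]))
T=P['top']
for u,v in [(367,25),(368,60),(368,100),(368,140),(368,180),(367,225),(365,250),(366,280),(380,308),(400,333)]:
    q=T[v-1:v+2,u-4:u+5].reshape(-1,3);q=q[~np.isnan(q[:,0])];print(u,v,q[q[:,2].argmax()].round(3))
print(P['top'][170:235,540:640:20,2].round(2)[::20])
E
```

```text
side knob ((635.0255737304688, 189.20054626464844), 22.5621280670166) 290 0.06741629030348667
ball [ 0.5954 -0.1441  0.2697] 236
bar ((435.3896484375, 198.1873779296875), (35.82075881958008, 82.93795776367188), 0.1745481938123703) 0.0094059059802038
bed ((646.0165405273438, 78.54045867919922), (302.66644287109375, 147.95152282714844), 89.65635681152344) 2026
table ((634.156494140625, 99.96115112304688), (139.59413146972656, 112.34199523925781), 89.8360366821289) 1793
crown ((664.228759765625, -43.113929748535156), (137.801513671875, 148.8477783203125), 89.3181381225586) 1293 0.24984834483832186
top knob ((636.486572265625, 190.44677734375), 22.299219131469727) 259 0.06848040761226581
ball [ 0.5956 -0.1435  0.2735] 350
bar ((434.5445556640625, 195.92922973632812), (67.63973236083984, 107.66777801513672), 4.1782917976379395) 0.010170921265132415
bed ((646.5169067382812, 84.1535415649414), (309.0445556640625, 147.24822998046875), 89.74394226074219) 1597
table ((635.6626586914062, 99.7635269165039), (138.6044158935547, 113.2061767578125), 89.87701416015625) 2124
crown ((665.4266357421875, -40.954925537109375), (150.99684143066406, 131.8938446044922), 0.11891187727451324) 1765 0.2511597718566356
367 25 [0.786 0.018 0.548]
368 60 [0.73  0.022 0.549]
368 100 [0.678 0.021 0.526]
368 140 [0.63  0.018 0.479]
368 180 [0.582 0.014 0.431]
367 225 [0.516 0.016 0.385]
365 250 [0.475 0.02  0.363]
366 280 [0.427 0.016 0.335]
380 308 [ 0.375 -0.013  0.308]
400 333 [ 0.332 -0.052  0.282]
[[ 0.    0.    0.32  0.35  0.  ]
 [ 0.    0.02  0.26  0.31  0.23]
 [-0.    0.27  0.3   0.31  0.23]
 [ 0.    0.28  0.3   0.29  0.19]]
```

```bash
cat >> h.py <<'E'
def Rt(x,y):
    x=np.array(x,float);x/=np.linalg.norm(x);y=np.array(y,float);y-=x*(x@y);y/=np.linalg.norm(y)
    return np.stack([x,y,np.cross(x,y)],1)
def cur():
    s=r.get_state(); return np.array(s['tcp_pos']),R.from_euler('xyz',s['eef_rot'],degrees=True).as_matrix(),s
def plan(p,Rm=None):
    p0,R0,s=cur(); Rm=R0 if Rm is None else Rm
    w=R.from_matrix(R0.T@Rm).as_rotvec(); print('turn',w.round(4),'rows>=',np.abs(w).max()/.149, np.linalg.norm(w)/.149)
    d=np.array(p)-p0
    print('shift cm old axes',(R0.T@d*100).round(2),'new axes',(Rm.T@d*100).round(2))
def look(px,down,y): return Rt([px[0],px[1],down],y)
E
python3 - <<'E'
from h import *
p,Rm,s=cur();print(Rm.round(3))
c=r.camera_info('wrist');M=np.linalg.inv(np.array(c['camera_from_world']))
print('cam in tool',(Rm.T@(M[:3,3]-p)).round(3),(Rm.T@M[:3,:3]).round(3),c['fovy'])
a=np.radians(40)
for y in([0,1,0],[0,-1,0]):
    plan([.46,0.06,.24],Rt([np.sin(a),0,-np.cos(a)],y))
E
```

```text
[[-0.    -0.343 -0.939]
 [ 0.    -0.939  0.343]
 [-1.    -0.     0.   ]]
cam in tool [-0.158 -0.    -0.073] [[ 0.001 -0.273  0.962]
 [ 1.     0.002 -0.001]
 [-0.002  0.962  0.273]] 58.92187580560888
turn [ 2.6386 -0.1696 -0.9604] rows>= 17.70893850663783 18.879875822540715
shift cm old axes [ -1.35  46.1  -41.16] new axes [ 13.67 -57.41  18.38]
turn [-0.3354  0.6909 -0.122 ] rows>= 4.636929504011125 5.219087658707875
shift cm old axes [ -1.35  46.1  -41.16] new axes [ 13.67  57.41 -18.38]
```

```bash
python3 - <<'E'
from h import *
a=np.radians(45);ps=np.radians(-40)
x=[np.sin(a)*np.cos(ps),np.sin(a)*np.sin(ps),-np.cos(a)]
plan([.45,0.16,.21],Rt(x,[np.sin(ps),-np.cos(ps),0]))
E
```

```text
turn [0.3302 0.7773 0.1368] rows>= 5.2168454170155165 5.741894955759108
shift cm old axes [  1.65  37.05 -36.79] new axes [ 34.57  22.26 -32.22]
```

```bash
python3 -m creep '[[0,0,0,0,2.5,-2.45,100],[0,0,0,0,3.1,-3.07,100],[0,0,0,0.1,3.1,-3.07,50],[0,0,0,0.2,3.1,-3.07,0],[0,0,0,0.2,3.1,-3.07,0],[0,0,0,0.2,3.1,-3.07,0],[0,0,0,0.2,3.1,-3.07,0],[0,0,0,0.2,3.1,-3.07,0]]' 20
python3 -m creep '[[0,0,0,0.2,3.1,-3.07,0],[0,0,0,0.2,3.1,-3.07,0],[0,0,0,0.2,3.1,-3.07,0],[0,0,0,0.1,3.1,-3.07,0],[0.055,0.13,0.023,0,0,0,0],[0.055,0.13,0.023,0,0,0,0],[0.055,0.13,0.023,0,0,0,0],[0.055,0.13,0.023,0,0,0,0]]'
python3 -m creep '[[0.055,0.13,0.023,0,0,0,0],[0.055,0.13,0.023,0,0,0,0],[0,0,0,0,0,0,0],[0,0,0,0,0,0,0]]'
python3 - <<'E'
from h import *
im,d=cap('wrist','w1.png');np.save('w1.npy',cloud('wrist',d));p,Rm,s=cur();print(p,Rm.round(3),s['joints'].round(1))
E
```

```text
time_s: 2.0
tcp_pos: [0.3737, 0.3231, 0.2158]
eef_rot: [-101.6, 90.0, 58.4]
contact_force: [1.2, 0.9, 0.6]
gripper_width: 0.0451
time_s: 2.8
tcp_pos: [0.4466, 0.1627, 0.2088]
eef_rot: [174.5, 64.1, -36.8]
contact_force: [1.0, -0.5, -0.9]
gripper_width: 0.0002
time_s: 3.2
tcp_pos: [0.4459, 0.1631, 0.2074]
eef_rot: [177.4, 49.9, -40.1]
contact_force: [-0.0, 0.7, 0.0]
gripper_width: 0.0006
[0.44614894 0.16302346 0.20771846] [[ 0.493 -0.617 -0.613]
 [-0.414 -0.786  0.458]
 [-0.765  0.028 -0.643]] [ 70.5   1.2 -53.8  44.1 -60.2 -49.3]
```

View pics/w1.png

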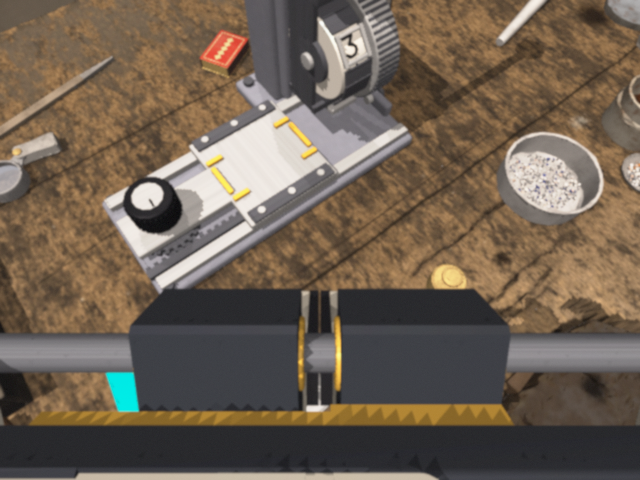

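The wrist view shows a 3 in the window (351,45), the knurled band to the right of it (385,45), the nest at (262,160) and the knob at (152,203). The wheel has to go up by 4 digits.

```bash
python3 - <<'E'
from h import *
P=np.load('w1.npy')
q=P[0:100,300:420].reshape(-1,3);q=q[~np.isnan(q[:,0])]
rad=np.hypot(q[:,0]-.635,q[:,2]-.119)
for lo in np.arange(-.03,.04,.004):
    m=(q[:,1]>lo)&(q[:,1]<lo+.004)&(rad<.06)&(rad>.03)&(q[:,2]>.08)
    if m.sum()>5: print(lo.round(3),m.sum(),np.percentile(rad[m],[10,50,90]).round(4))
b=q[(rad<.054)&(rad>.0455)&(q[:,2]>.08)]
from scipy.optimize import least_squares
s=least_squares(lambda c:np.hypot(b[:,0]-c[0],b[:,2]-c[1])-.0475,[.635,.119],loss='soft_l1',f_scale=.001);print(s.x,len(b),np.percentile(b[:,1],[1,5,95,99]))
# knob, ribs
k=P[160:240,110:200].reshape(-1,3);k=k[(k[:,2]>.064)&(k[:,2]<.074)];print(cv2.minEnclosingCircle((k[:,:2]*1000).astype(np.float32)))
im=cv2.imread('pics/w1.png');hsv=cv2.cvtColor(im,cv2.COLOR_BGR2HSV);m=cv2.inRange(hsv,(15,120,120),(35,255,255))>0;m[280:]=0
g=P[m];g=g[(g[:,2]>.028)&(g[:,2]<.042)];print('ribs',g[:,:2].min(0),g[:,:2].max(0),np.median(g[:,2]),cv2.minAreaRect((g[:,:2]*1000).astype(np.float32)))
E
```

```text
-0.03 336 [0.0462 0.0472 0.0481]
-0.026 336 [0.0462 0.0472 0.0482]
-0.022 361 [0.0462 0.0473 0.0483]
-0.018 379 [0.0461 0.0472 0.0483]
-0.014 763 [0.0415 0.0461 0.0477]
-0.01 697 [0.036  0.0417 0.0451]
-0.006 460 [0.0349 0.0407 0.0422]
-0.002 399 [0.0351 0.0408 0.0421]
0.002 441 [0.0351 0.0408 0.0421]
0.006 431 [0.0351 0.0407 0.042 ]
0.01 343 [0.0366 0.041  0.0423]
0.014 1113 [0.0315 0.0357 0.042 ]
0.018 234 [0.0319 0.0402 0.0534]
0.022 418 [0.0316 0.0387 0.0501]
[0.63565225 0.1192435 ] 2326 [-0.03298499 -0.031514    0.02145284  0.02265865]
((637.1290283203125, 189.33465576171875), 22.000934600830078)
ribs [0.42836723 0.00897944] [0.66216113 0.12747313] 0.034499737192265456 ((544.6868286132812, 70.38644409179688), (243.13436889648438, 99.23055267333984), 5.983013153076172)
```

```bash
cat >> h.py <<'E'
def sh(*d):
    p,Rm,s=cur(); print('tool shift cm',(Rm.T@np.array(d)*100).round(2),'tcp',p.round(4),'F',s['contact_force'].round(1),'j',s['joints'].round(1),'t',s['time_s'])
E
python3 - <<'E'
from h import *
sh(.025,-.1,.125);sh(0,-.01,0)
P=np.load('top0.npy');q=P[100:345,340:410].reshape(-1,3);q=q[(q[:,2]>.27)&(q[:,0]<.66)];
for x in np.arange(.3,.66,.04):
    m=abs(q[:,0]-x)<.008; print(x.round(2),q[m].mean(0).round(3) if m.any() else 0,m.sum())
P=np.load('side0.npy').reshape(-1,3);
q=P[(P[:,2]>.27)&(P[:,0]<.58)&(P[:,0]>.25)&(abs(P[:,1])<.12)]
for x in np.arange(.26,.6,.04):
    m=abs(q[:,0]-x)<.008; print(x.round(2),q[m].mean(0).round(3) if m.any() else 0,m.sum())
E
```

```text
tool shift cm [ -4.19   6.67 -14.16] tcp [0.4461 0.163  0.2077] F [ 0.1 -0.7  0. ] j [ 70.5   1.2 -53.8  44.1 -60.2 -49.3] t 3.25
tool shift cm [ 0.41  0.79 -0.46] tcp [0.4461 0.163  0.2077] F [ 0.1 -0.7  0. ] j [ 70.5   1.2 -53.8  44.1 -60.2 -49.3] t 3.25
0.3 0 0
0.34 [ 0.34  -0.044  0.284] 29
0.38 [ 0.381 -0.01   0.306] 34
0.42 [0.42  0.013 0.328] 34
0.46 [0.46  0.021 0.351] 31
0.5 [0.5   0.019 0.374] 33
0.54 [0.54  0.015 0.398] 35
0.58 [0.58  0.014 0.427] 34
0.62 [0.62  0.016 0.465] 47
0.26 0 0
0.3 0 0
0.34 [ 0.34  -0.043  0.283] 21
0.38 [ 0.381 -0.01   0.305] 22
0.42 [0.42  0.013 0.326] 26
0.46 [0.46  0.02  0.349] 26
0.5 [0.5   0.019 0.372] 28
0.54 [0.54  0.014 0.396] 33
0.58 [0.576 0.013 0.421] 18
```

```bash
python3 -m creep '[[0,0,0,-0.8,1.3,-2.8,0],[0,0,0,-0.8,1.3,-2.8,0],[0,0,0,-0.8,1.3,-2.8,0],[0,0,0,-0.8,1.3,-2.8,0],[0,0,0,-0.8,1.3,-2.8,0],[0,0,0,0,0,0,0]]'
python3 - <<'E'
from h import *
sh(0,-.01,0)
E
```

```text
time_s: 3.85
tcp_pos: [0.4724, 0.0624, 0.3338]
eef_rot: [178.2, 49.9, -39.7]
contact_force: [-0.8, 0.4, -0.7]
gripper_width: 0.0005
tool shift cm [ 0.41  0.78 -0.46] tcp [0.4724 0.0624 0.3338] F [-0.8  0.4 -0.7] j [ 60.5 -11.7 -47.4  42.6 -69.3 -29.5] t 3.85
```

```bash
python3 -m creep '[[0,0,0,0.33,0.63,-0.37,0],[0,0,0,0.33,0.63,-0.37,0],[0,0,0,0.16,0.31,-0.18,0],[0,0,0,0.16,0.31,-0.18,0],[0,0,0,0.16,0.31,-0.18,0],[0,0,0,0.16,0.31,-0.18,0]]'
python3 -m creep '[[0,0,0,0.16,0.31,-0.18,0],[0,0,0,0.16,0.31,-0.18,0],[0,0,0,0.16,0.31,-0.18,0],[0,0,0,0.16,0.31,-0.18,0]]'
python3 -m creep '[[0,0,0,0.16,0.31,-0.18,0],[0,0,0,0.16,0.31,-0.18,0],[0,0,0,0.16,0.31,-0.18,0],[0,0,0,0.16,0.31,-0.18,0]]'
python3 - <<'E'
from h import *
sh(0,-.01,0)
im,d=cap('top','t2.png');P=cloud('top',d)
cv2.imwrite('pics/t2c.png',cv2.resize(im[180:400,250:480],None,fx=2.5,fy=2.5))
E
```

```text
time_s: 4.45
tcp_pos: [0.4717, 0.0321, 0.3303]
eef_rot: [177.5, 49.8, -40.1]
contact_force: [-0.4, 0.2, -0.5]
gripper_width: 0.0006
time_s: 4.85
tcp_pos: [0.4716, 0.0162, 0.3306]
eef_rot: [177.6, 49.8, -40.1]
contact_force: [0.4, -0.2, 0.5]
gripper_width: 0.0002
time_s: 5.25
tcp_pos: [0.4714, 0.0004, 0.3307]
eef_rot: [177.6, 49.8, -40.1]
contact_force: [-0.1, 0.6, -0.0]
gripper_width: 0.0006
tool shift cm [ 0.42  0.79 -0.46] tcp [4.714e-01 4.000e-04 3.307e-01] F [-0.1  0.6 -0. ] j [ 53.6 -15.4 -51.   44.9 -65.8 -24.7] t 5.25
```

View pics/t2c.png

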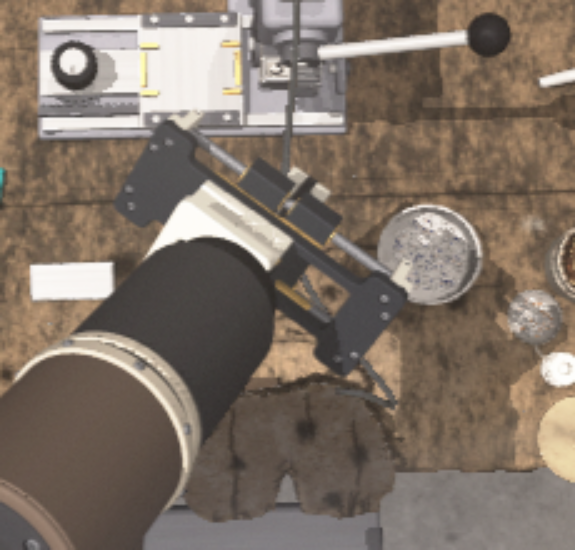

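The finger passed through the cable with no force (t2c shows it across the gripper at about (300,180)). The cable is visual only, so I'll approach from straight in front.

```bash
python3 - <<'E'
from h import *
a=np.radians(45)
Rm=Rt([np.sin(a),0,-np.cos(a)],[0,-1,0])
plan([.555,-0.0225,.115],Rm)
E
```

```text
turn [-0.4739  0.0903 -0.4711] rows>= 3.180593988822055 4.525699946818872
shift cm old axes [21.54 -4.    7.75] new axes [21.17  2.25  9.33]
```

```bash
python3 -m creep '[[-0.095,0.018,-0.094,0,0,0,0],[-0.095,0.018,-0.094,0,0,0,0],[-0.095,0.018,-0.094,0,0,0,0],[-0.095,0.018,-0.094,0,0,0,0],[-0.095,0.018,-0.094,0,0,0,0],[0,0,0,0,0.45,3.1,0],[0,0,0,0,0.45,3.1,0],[0,0,0,0,0.45,3.1,0]]'
python3 -m creep '[[0,0,0,3.6,0.45,0,0],[0,0,0,4,0.45,0,0],[0,0,0,4,0,0,0],[0,0,0,4,0,0,0],[0,0,0,3.5,0,0,0],[0,0,0,2,0,0,0],[0,0,0,0,0,0,0]]'
python3 - <<'E'
from h import *
a=np.radians(45)
sh(.01,0,0)
plan([.565,-0.0225,.112],Rt([np.sin(a),0,-np.cos(a)],[0,-1,0]))
im,d=cap('wrist','w2.png')
E
```

```text
time_s: 6.1
tcp_pos: [0.4268, -0.0223, 0.3339]
eef_rot: [-178.7, 50.1, 1.4]
contact_force: [-0.3, -0.8, 0.8]
gripper_width: 0.0006
time_s: 6.8
tcp_pos: [0.5754, -0.0423, 0.2142]
eef_rot: [-175.9, 54.4, 5.1]
contact_force: [-0.9, -0.6, 0.5]
gripper_width: 0.0003
tool shift cm [ 0.58  0.03 -0.81] tcp [ 0.5754 -0.0423  0.2142] F [-0.9 -0.6  0.5] j [  9.5  -5.8 -58.2  51.5  -3.3  30.9] t 6.8
turn [-0.0038  0.1655  0.0513] rows>= 1.110601913969244 1.162958925832437
shift cm old axes [ 7.8  -1.58  6.79] new axes [ 6.49 -1.98  7.97]
```

View pics/w2.png

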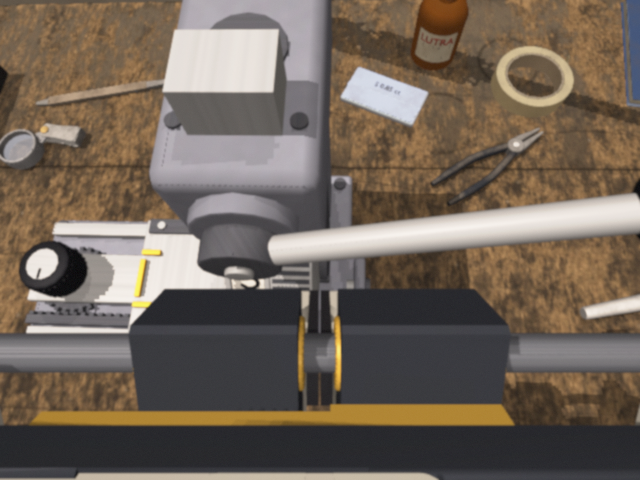

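```bash
cat > fk.py <<'E'
from h import *
from scipy.optimize import least_squares
Ry=lambda a:R.from_euler('y',a,degrees=True).as_matrix()
Rz=lambda a:R.from_euler('z',a,degrees=True).as_matrix()
Rx=lambda a:R.from_euler('x',a,degrees=True).as_matrix()
def fk(q,P,s4=1,s6=1,o6=0):
    r0,z0,L2,e,L3,Lt=P; R1=Rz(q[0]);p=R1@[r0,0,z0];R2=R1@Ry(q[1]);p=p+R2@[0,0,L2]
    R3=R2@Ry(-q[2]);p=p+R3@[L3,0,e];R4=R3@Rx(s4*q[3]);R5=R4@Ry(-q[4]);p=p+R5@[Lt,0,0]
    return p,R5@Rx(s6*q[5]+o6)
D=[([86.465,20.591,.633,-.021,-70.137,-16.506],[.2312,.6336,.2256],None),
([70.5,1.2,-53.8,44.1,-60.2,-49.3],[.4461,.163,.2077],[[ 0.493,-0.617,-0.613],[-0.414,-0.786,0.458],[-0.765,0.028,-0.643]]),
([60.5,-11.7,-47.4,42.6,-69.3,-29.5],[.4724,.0624,.3338],None),
([53.6,-15.4,-51,44.9,-65.8,-24.7],[.4714,.0004,.3307],None),
([9.5,-5.8,-58.2,51.5,-3.3,30.9],[.5754,-.0423,.2142],None)]
E
python3 - <<'E'
from fk import *
for s1 in(1,-1):
  for s4 in(1,-1):
    f=lambda P:np.concatenate([fk([s1*q[0]]+list(q[1:]),P,s4)[0]-p for q,p,_ in D])
    s=least_squares(f,[0,.35,.35,.04,.35,.25]);print(s1,s4,s.x.round(4),np.sqrt(2*s.cost/15))
E
```

```text
1 1 [ 0.4032 -0.7308  0.5713  0.1465 -0.0572 -0.354 ] 0.15278799348177569
1 -1 [0.1202 0.3952 0.5268 0.0425 0.3568 0.5549] 0.06537712128209593
-1 1 [-0.1548  1.5534 -1.2643  0.4846 -0.1881  0.6564] 0.07614025381247223
-1 -1 [ 0.1684  0.2674 -1.2135  0.6033 -0.661  -0.3816] 0.18868567512115741
```

```bash
python3 - <<'E'
from fk import *
eul=[None,[177.4,49.9,-40.1],[178.2,49.9,-39.7],[177.6,49.8,-40.1],[-175.9,54.4,5.1]]
Rs=[np.array([[0,-.343,-.939],[0,-.939,.343],[-1,0,0]])]+[R.from_euler('xyz',e,degrees=True).as_matrix() for e in eul[1:]]
for s4 in(1,-1):
  for s6 in (1,-1):
    print(s4,s6)
    for (q,p,_),Rm in zip(D,Rs):
      pp,Ro=fk(q,[0,.3,.3,0,.3,.2],s4,s6); print(np.degrees(np.arccos(Ro[:,0]@Rm[:,0])).round(2), R.from_matrix(Ro.T@Rm).as_rotvec(degrees=True).round(1))
s4=-1
def g(P,s4):
    return np.concatenate([fk(q,[0,P[2],P[3],P[4],P[5],P[6]],s4)[0]+[P[0],P[1],0]+Rz(q[0])@[0,P[7],0]-p for q,p,_ in D])
for s4 in(1,-1):
    s=least_squares(lambda P:g(P,s4),[0,0,.35,.35,.04,.35,.25,0]);print(s4,s.x.round(3),s.fun.reshape(-1,3).round(3))
E
```

```text
1 1
0.1 [-57.   -0.1  -0.1]
74.23 [-36.6  53.6 -53.5]
78.63 [-55.7  58.4 -58.4]
80.18 [-69.7  61.4 -61.5]
5.14 [105.2  -4.2   4.2]
1 -1
0.1 [-90.   -0.1  -0. ]
74.23 [-116.6   -6.9  -93.2]
78.63 [-102.3   25.1  -90.6]
80.18 [-107.5   34.   -92.1]
5.14 [167.   -7.3   1.8]
-1 1
0.1 [-57.   -0.1  -0.1]
0.09 [ 8.5 -0.   0.1]
0.07 [-31.    0.   -0.1]
0.07 [-40.6  -0.   -0.1]
0.03 [-151.8   -0.     0. ]
-1 -1
0.1 [-90.   -0.1  -0.1]
0.09 [-90.1   0.    0.1]
0.07 [-90.    0.   -0.1]
0.07 [-90.   -0.   -0.1]
0.03 [-90.  -0.   0.]
1 [ 0.414 -0.195 -0.477  0.957  0.045  0.48  -0.089  0.153] [[ 0.08  -0.018  0.16 ]
 [-0.008  0.007 -0.028]
 [-0.028 -0.008 -0.05 ]
 [-0.036 -0.005 -0.061]
 [-0.008  0.024 -0.021]]
-1 [ 0.036  0.06   0.13   0.57   0.151  0.347  0.389 -0.143] [[-0.017 -0.006  0.072]
 [ 0.029  0.003 -0.003]
 [ 0.006 -0.012 -0.024]
 [ 0.001 -0.012 -0.028]
 [-0.02   0.026 -0.017]]
```

```bash
cat >> fk.py <<'E'
def fk2(q,P):
    R1=Rz(q[0]);p=R1@np.array(P[0:3]);R2=R1@Ry(q[1]);p=p+R2@np.array([P[3],0,P[4]])
    R3=R2@Ry(-q[2]);p=p+R3@np.array([P[5],0,P[6]]);R4=R3@Rx(-q[3]);p=p+R4@np.array([0,P[9],0]);R5=R4@Ry(-q[4]);p=p+R5@np.array([P[7],P[10],P[8]])
    return p,R5@Rx(-q[5]-90)
E
python3 - <<'E'
from fk import *
p,Rm,s=cur();D.append((s['joints'],p,None))
for reg in (1e-3,1e-2):
    f=lambda P:np.concatenate([fk2(q,P)[0]-p for q,p,_ in D]+[reg*(P-[0,0,.3,0,.4,.35,0,.3,0,0,0])])
    for i in range(3):
        s=least_squares(f,np.array([0,0,.3,0,.4,.35,0,.3,0,0,0])+np.random.randn(11)*.1);print(s.x.round(3),np.abs(s.fun[:18]).max().round(4))
E
```

```text
[-0.002 -0.     0.199  0.002  0.601  0.465  0.001  0.378 -0.    -0.096
 -0.096] 0.0002
[-0.002 -0.     0.199  0.002  0.601  0.465  0.001  0.378 -0.    -0.096
 -0.096] 0.0002
[-0.002 -0.     0.199  0.002  0.601  0.465  0.001  0.378 -0.    -0.096
 -0.096] 0.0002
[-0.002 -0.     0.2    0.002  0.601  0.464  0.001  0.378 -0.    -0.096
 -0.096] 0.0002
[-0.002 -0.     0.2    0.002  0.601  0.464  0.001  0.378 -0.    -0.096
 -0.096] 0.0002
[-0.002 -0.     0.2    0.002  0.601  0.464  0.001  0.378 -0.    -0.096
 -0.096] 0.0002
```

```bash
cat >> fk.py <<'E'
PP=np.array([-.002,0,.2,.002,.601,.464,.001,.378,0,-.096,-.096])
LO=np.array([-176.03,-82.01,-58.28,-173.87,-174.79,-173.66]);HI=np.array([176.03,121.73,71.71,95.51,-.11,173.66])
def ik(p,Rm,n=30,seed=None):
    out=[];rng=np.random.default_rng(0)
    for i in range(n):
        q0=seed if (i==0 and seed is not None) else rng.uniform(LO+2,HI-2)
        def f(q):
            pp,Ro=fk2(q,PP);return np.concatenate([(pp-p)*10,(R.from_matrix(Ro.T@Rm)).as_rotvec()])
        s=least_squares(f,np.clip(q0,LO+.5,HI-.5),bounds=(LO,HI),x_scale=50.,max_nfev=60)
        if np.abs(s.fun).max()<1e-3 and not any(np.abs(s.x-o).max()<1 for o in out): out.append(s.x.round(1))
    return out
E
python3 - <<'E'
from fk import *
for a in(30,40,50,60):
  for y in(-1,1):
    A=np.radians(a);print(a,y,ik(np.array([.565,-.0225,.112]),Rt([np.sin(A),0,-np.cos(A)],[0,y,0]),12,cur()[2]['joints']))
E
```

```text
30 -1 []
30 1 []
40 -1 []
40 1 []
50 -1 []
50 1 [array([ -3.3,   4.1, -35.8, -88.1,  -2.5,   0.2])]
60 -1 [array([ -36.2,   13.6,  -51.3, -129.5,  -41.5, -112.2])]
60 1 [array([ -36.2,   13.6,  -51.3, -129.5,  -41.5,   67.8])]
```

```bash
python3 - <<'E'
from fk import *
qc=cur()[2]['joints']
for ps in(-40,-25,-12,0,12,25,40):
  for a in(35,43,50):
    A=np.radians(a);q=np.radians(ps);c,s=np.cos(q),np.sin(q)
    o=ik(np.array([.575,-.0225,.125]),Rt([np.sin(A)*c,np.sin(A)*s,-np.cos(A)],[s,-c,0]),16,qc)
    if o: print(ps,a,[list(x) for x in o])
E
```

```text
-12 50 [[np.float64(-21.1), np.float64(4.2), np.float64(-43.6), np.float64(-136.8), np.float64(-10.2), np.float64(-126.9)]]
25 35 [[np.float64(8.3), np.float64(5.3), np.float64(-33.6), np.float64(-29.4), np.float64(-19.7), np.float64(131.8)]]
25 43 [[np.float64(-2.7), np.float64(5.9), np.float64(-30.1), np.float64(-53.2), np.float64(-23.4), np.float64(161.9)]]
25 50 [[np.float64(-15.3), np.float64(7.9), np.float64(-29.6), np.float64(-72.7), np.float64(-31.3), np.float64(-171.4)]]
40 35 [[np.float64(-2.2), np.float64(9.1), np.float64(-24.2), np.float64(-40.5), np.float64(-36.4), np.float64(161.2)]]
40 50 [[np.float64(-19.9), np.float64(13.0), np.float64(-23.6), np.float64(-66.6), np.float64(-46.2), np.float64(-164.1)]]
```

```bash
cat >> fk.py <<'E'
def TR(a,ps,sg=-1):
    A=np.radians(a);q=np.radians(ps);c,s=np.cos(q),np.sin(q)
    return Rt([np.sin(A)*c,np.sin(A)*s,-np.cos(A)],[-sg*s,sg*c,0] if a else [-sg*s,sg*c,0])
E
python3 - <<'E'
from fk import *
for sg in(1,-1):
  for p,a,ps in[((.47,0,.33),0,20),((.5,-.02,.25),20,20),((.54,-.0155,.13),43,20),((.561,-.0155,.096),43,20),((.59,-.015,.14),43,20),((.59,-.015,.14),43,30),((.561,-.0155,.096),43,30)]:
    print(sg,p,a,[list(map(float,x)) for x in ik(np.array(p),TR(a,ps,sg),20)])
E
```

```text
1 (0.47, 0, 0.33) 0 [[24.1, -2.4, -14.1, -0.0, -78.4, -94.1]]
1 (0.5, -0.02, 0.25) 20 [[20.4, -8.7, -33.0, 0.2, -45.7, -90.5]]
1 (0.54, -0.0155, 0.13) 43 [[6.2, 0.5, -37.9, -45.3, -13.3, -35.3]]
1 (0.561, -0.0155, 0.096) 43 [[-0.7, 6.8, -33.4, -58.7, -16.4, -16.9]]
1 (0.59, -0.015, 0.14) 43 [[6.8, 4.0, -33.5, -41.6, -13.6, -39.5]]
1 (0.59, -0.015, 0.14) 43 [[-3.9, 6.7, -26.6, -51.7, -28.9, -15.9]]
1 (0.561, -0.0155, 0.096) 43 [[-8.4, 9.3, -29.4, -60.8, -29.0, -2.4]]
-1 (0.47, 0, 0.33) 0 [[24.1, -2.4, -14.1, -0.0, -78.4, 85.9]]
-1 (0.5, -0.02, 0.25) 20 [[20.4, -8.7, -33.0, 0.2, -45.7, 89.5]]
-1 (0.54, -0.0155, 0.13) 43 [[6.2, 0.5, -37.9, -45.3, -13.3, 144.7]]
-1 (0.561, -0.0155, 0.096) 43 [[-0.7, 6.8, -33.4, -58.7, -16.4, 163.1]]
-1 (0.59, -0.015, 0.14) 43 [[6.8, 4.0, -33.5, -41.6, -13.6, 140.5]]
-1 (0.59, -0.015, 0.14) 43 [[-3.9, 6.7, -26.6, -51.7, -28.9, 164.1]]
-1 (0.561, -0.0155, 0.096) 43 []
```

```bash
python3 -m creep '[[0,0,0,-3,0,0,0],[0,0,0,-4,0,0,0],[0,0,0,-3,0,0,0],[0,0,0,0,0,0,0]]'
python3 - <<'E'
from fk import *
sh(0,0,0);plan([.5,-.02,.30],TR(20,25,1));plan([.5,-.02,.30],TR(20,25,-1))
print(ik(np.array([.5,-.02,.3]),TR(20,25,1),12))
E
```

```text
time_s: 7.25
tcp_pos: [0.5242, -0.0478, 0.299]
eef_rot: [-176.3, 53.2, 4.7]
contact_force: [0.1, -0.3, 0.5]
gripper_width: 0.0004
tool shift cm [0. 0. 0.] tcp [ 0.5242 -0.0478  0.299 ] F [ 0.1 -0.3  0.5] j [ 22.3 -18.2 -49.   24.5 -25.8  49.7] t 7.25
turn [ 2.7261 -0.2227  0.4124] rows>= 18.295806686865443 18.564277565883106
shift cm old axes [-1.38 -2.85  1.88] new axes [-0.44  3.54 -0.92]
turn [-0.3773 -0.2961 -0.1599] rows>= 2.53234046964267 3.3931904644131508
shift cm old axes [-1.38 -2.85  1.88] new axes [-0.44 -3.54  0.92]
[array([ 18.4,  -9.9, -26.1,  -2.8, -54. , -82.2])]
```

```bash
python3 -m creep '[[0.143,-0.012,0.022,0,0,0,0],[0.143,-0.012,0.022,0,0,0,0],[0.143,-0.012,0.022,0,0,0,0],[0.143,-0.012,0.022,0,0,0,0],[0.143,-0.012,0.022,0,0,0,0],[0.143,-0.012,0.022,0,0,0,0],[0.143,-0.012,0.022,0,0,0,0],[0.143,-0.012,0.022,0,0,0,0]]'
python3 -m creep '[[0.143,-0.012,0.022,0,0,0,0],[0.143,-0.012,0.022,0,0,0,0],[0.143,-0.012,0.022,0,0,0,0],[0.143,-0.012,0.022,0,0,0,0],[0.143,-0.012,0.022,0,0,0,0],[0.143,-0.012,0.022,0,0,0,0],[0.143,-0.012,0.022,0,0,0,0],[0.143,-0.012,0.022,0,0,0,0]]'
python3 -m creep '[[0.143,-0.012,0.022,0,0,0,0],[0.143,-0.012,0.022,0,0,0,0],[0.143,-0.012,0.022,0,0,0,0],[0,0,0,0,0,0,0]]'
python3 - <<'E'
from fk import *
sh(0,0,0);plan([.53,-.0155,.11],TR(43,30,1))
print(ik(np.array([.515,-.02,.2]),TR(43,30,1),12))
E
```

```text
time_s: 8.05
tcp_pos: [0.5239, -0.0489, 0.2935]
eef_rot: [-119.2, 63.2, -5.8]
contact_force: [-0.0, -0.1, -0.4]
gripper_width: 0.0004
time_s: 8.85
tcp_pos: [0.524, -0.0486, 0.2936]
eef_rot: [-36.2, 71.5, 12.8]
contact_force: [0.4, -0.7, 0.2]
gripper_width: 0.0004
time_s: 9.25
tcp_pos: [0.5243, -0.0491, 0.2936]
eef_rot: [0.4, 70.7, 25.7]
contact_force: [0.1, -0.6, -0.1]
gripper_width: 0.0005
tool shift cm [0. 0. 0.] tcp [ 0.5243 -0.0491  0.2936] F [ 0.1 -0.6 -0.1] j [ 12.7  -5.8 -22.1  -5.2 -55.  -75.2] t 9.25
turn [-0.073  -0.4139  0.0411] rows>= 2.77786753362952 2.8341358668867445
shift cm old axes [17.99  2.75 -4.22] new axes [ 14.91   2.62 -10.93]
[array([ -1.2,  -6. , -32.6, -41.9, -31.9, -28.8])]
```

```bash
python3 -m creep '[[0,0,0,2.9,1.35,-1.25,0],[0,0,0,2.9,1.35,-1.25,0],[0,0,0,2.9,1.35,-1.25,0],[-0.018,-0.104,0.010,0,0,0,0],[-0.018,-0.104,0.010,0,0,0,0],[-0.018,-0.104,0.010,0,0,0,0],[-0.018,-0.104,0.010,0,0,0,0],[0,0,0,0,0,0,0]]'
python3 -m creep '[[0,0,0,3,-0.5,-1.6,0],[0,0,0,3,-0.5,-1.6,0],[0,0,0,3,-0.5,-1.6,0],[0,0,0,0,0,0,0],[0,0,0,0,0,0,0]]'
python3 - <<'E'
from fk import *
sh(.01,0,0);plan([.574,-.0175,.096],TR(43,30,1))
E
```

```text
time_s: 10.05
tcp_pos: [0.497, -0.0172, 0.1958]
eef_rot: [0.5, 50.4, 30.0]
contact_force: [-0.9, -0.6, 0.1]
gripper_width: 0.0004
time_s: 10.55
tcp_pos: [0.5223, -0.0199, 0.0956]
eef_rot: [0.7, 50.7, 30.1]
contact_force: [-0.5, -0.7, -0.1]
gripper_width: 0.0005
tool shift cm [ 0.55 -0.49  0.68] tcp [ 0.5223 -0.0199  0.0956] F [-0.5 -0.7 -0.1] j [ -4.1   5.6 -33.3 -52.4 -26.7 -13.7] t 10.55
turn [-0.0114 -0.065  -0.0008] rows>= 0.43642883531318954 0.4431577874239412
shift cm old axes [ 2.87 -2.34  3.61] new axes [ 3.1  -2.38  3.39]
```

```bash
python3 -m creep '[[0,0,0,1.4,-1.15,1.8,0],[0,0,0,1.4,-1.15,1.8,0],[0,0,0,0,0,0,0]]'
python3 -m creep '[[0,0,0,0.16,-0.15,0.2,0],[0,0,0,0.16,-0.15,0.2,0],[0,0,0,0,0,0,0]]'
python3 -m creep '[[0,0,0,0.11,-0.1,0.14,0],[0,0,0,0.11,-0.1,0.14,0],[0,0,0,0,0,0,0]]'
python3 -m creep '[[0,0,0,0.11,-0.1,0.14,0],[0,0,0,0,0,0,0]]'
```

```text
time_s: 10.85
tcp_pos: [0.5756, -0.0163, 0.0996]
eef_rot: [0.4, 50.4, 30.0]
contact_force: [-0.7, 0.8, -0.0]
gripper_width: 0.0002
time_s: 11.15
tcp_pos: [0.5781, -0.0164, 0.0972]
eef_rot: [0.7, 50.6, 30.2]
contact_force: [-3.1, 1.7, -0.6]
gripper_width: 0.0003
time_s: 11.45
tcp_pos: [0.5795, -0.0163, 0.0948]
eef_rot: [1.1, 50.8, 30.4]
contact_force: [-10.7, 0.9, -1.3]
gripper_width: 0.0003
time_s: 11.65
tcp_pos: [0.5802, -0.0162, 0.0939]
eef_rot: [1.2, 50.9, 30.6]
contact_force: [-13.4, -0.0, -2.4]
gripper_width: 0.0006
```

```bash
python3 -m creep '[[0,0,0,-0.45,0.08,0.2,0],[0,0,0,-0.43,0.05,0.24,0],[0,0,0,-0.41,0.03,0.28,0],[0,0,0,-0.39,0,0.32,0]]'
python3 -m creep '[[0,0,0,-0.355,-0.025,0.35,0],[0,0,0,-0.32,-0.05,0.38,0],[0,0,0,-0.28,-0.08,0.41,0]]'
python3 -m creep '[[0,0,0,-0.8,0.73,-1.0,0],[0,0,0,-0.8,0.73,-1.0,0],[0,0,0,-0.8,0.73,-1.0,0],[0,0,0,0,0,0,0]]'
python3 - <<'E'
from h import *
ims=[cap('wrist')[0],cap('side')[0]]
p=[.601,.003,.15]
print(proj('wrist',p),proj('side',p))
u,v=map(int,proj('side',p));a=ims[1][max(0,v-30):v+30,u-40:u+40]
cv2.imwrite('pics/w3.png',np.hstack([cv2.resize(ims[0],(400,300)),cv2.resize(a,(400,300),interpolation=cv2.INTER_CUBIC)]))
sh(.01,0,0)
E
```

```text
time_s: 12.05
tcp_pos: [0.5777, -0.0163, 0.1141]
eef_rot: [1.2, 50.9, 30.5]
contact_force: [-14.4, 1.0, -0.7]
gripper_width: 0.0007
time_s: 12.35
tcp_pos: [0.5813, -0.0163, 0.1295]
eef_rot: [1.1, 50.8, 30.5]
contact_force: [-16.1, -0.2, 5.1]
gripper_width: 0.0005
time_s: 12.75
tcp_pos: [0.5398, -0.0171, 0.1314]
eef_rot: [0.6, 50.5, 30.0]
contact_force: [0.2, 0.1, 0.6]
gripper_width: 0.0008
(np.float64(294.5579910822432), np.float64(398.6332904690218)) (np.float64(289.35831891469934), np.float64(210.45573309430128))
tool shift cm [ 0.55 -0.49  0.67] tcp [ 0.5418 -0.0173  0.1318] F [0.  1.2 0.8] j [ -0.4   3.  -31.9 -45.2 -26.9 -24.4] t 12.85
```

View pics/w3.png

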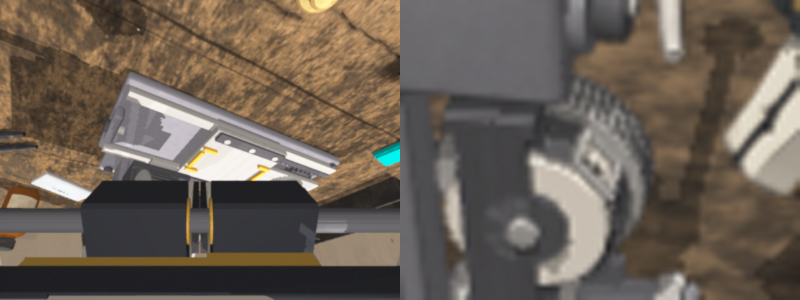

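```bash
python3 -m creep '[[0,0,0,1.3,0,-1.08,0],[0,0,0,1.3,0,-1.08,0],[0,0,0,0.8,-0.73,1.0,0],[0,0,0,0.8,-0.73,1.0,0],[0,0,0,0.4,-0.37,0.5,0],[0,0,0,0.4,-0.37,0.5,0],[0,0,0,0,0,0,0]]'
python3 -m creep '[[0,0,0,-0.45,0.08,0.2,0],[0,0,0,-0.43,0.05,0.24,0],[0,0,0,-0.41,0.03,0.28,0],[0,0,0,-0.39,0,0.32,0],[0,0,0,-0.355,-0.025,0.35,0],[0,0,0,-0.32,-0.05,0.38,0],[0,0,0,-0.28,-0.08,0.41,0]]'
python3 -m creep '[[0,0,0,-0.8,0.73,-1.0,0],[0,0,0,-0.8,0.73,-1.0,0],[0,0,0,-0.8,0.73,-1.0,0],[0,0,0,1.3,0,-1.08,0],[0,0,0,1.3,0,-1.08,0]]'
python3 - <<'E'
from h import *
for i in(0,): cap('side','s_a.png')
E
python3 -m creep '[[0,0,0,0.8,-0.73,1.0,0],[0,0,0,0.8,-0.73,1.0,0],[0,0,0,0.4,-0.37,0.5,0],[0,0,0,0.4,-0.37,0.5,0],[0,0,0,0,0,0,0]]'
python3 -m creep '[[0,0,0,-0.45,0.08,0.2,0],[0,0,0,-0.43,0.05,0.24,0],[0,0,0,-0.41,0.03,0.28,0],[0,0,0,-0.39,0,0.32,0],[0,0,0,-0.355,-0.025,0.35,0],[0,0,0,-0.32,-0.05,0.38,0],[0,0,0,-0.28,-0.08,0.41,0]]'
python3 -m creep '[[0,0,0,-0.8,0.73,-1.0,0],[0,0,0,-0.8,0.73,-1.0,0],[0,0,0,-0.8,0.73,-1.0,0],[0,0,0,0,0,0,0]]'
python3 - <<'E'
from h import *
im,_=cap('side','s_b.png'); u,v=289,210
a=[cv2.imread('pics/side0.png'),cv2.imread('pics/s_a.png'),im]
cv2.imwrite('pics/s3.png',np.hstack([cv2.resize(i[195:225,275:305],(266,266),interpolation=cv2.INTER_CUBIC) for i in a]))
sh(0,0,-.01)
E
```

```text
time_s: 13.55
tcp_pos: [0.5806, -0.0169, 0.0932]
eef_rot: [1.2, 51.1, 30.6]
contact_force: [-14.7, -6.7, -4.1]
gripper_width: 0.0005
time_s: 14.25
tcp_pos: [0.5815, -0.0164, 0.1295]
eef_rot: [1.1, 50.9, 30.5]
contact_force: [-20.0, -1.9, 5.6]
gripper_width: 0.0001
time_s: 14.75
tcp_pos: [0.5414, -0.0166, 0.0988]
eef_rot: [0.4, 50.4, 29.9]
contact_force: [-0.2, -0.6, -0.7]
gripper_width: 0.0007
time_s: 15.3
tcp_pos: [0.5804, -0.0168, 0.0936]
eef_rot: [1.2, 51.1, 30.6]
contact_force: [-15.9, -5.8, -4.6]
gripper_width: 0.0005
time_s: 16.0
tcp_pos: [0.5816, -0.0164, 0.13]
eef_rot: [1.1, 50.9, 30.5]
contact_force: [-18.6, -2.8, 4.4]
gripper_width: 0.0005
time_s: 16.4
tcp_pos: [0.5399, -0.017, 0.1322]
eef_rot: [0.6, 50.5, 30.0]
contact_force: [1.4, 0.6, -0.1]
gripper_width: 0.0003
tool shift cm [ 0.77 -0.01 -0.64] tcp [ 0.5411 -0.0171  0.1325] F [ 0.6 -0.4  0.6] j [ -0.3   2.8 -31.9 -45.  -27.  -24.6] t 16.45
```

View pics/s3.png

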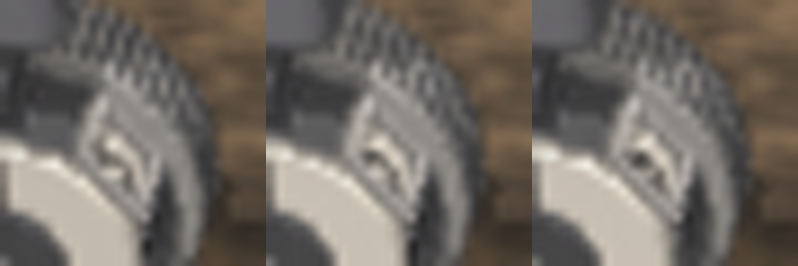

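The third crop differs from the second, which fits 3→5→6. I'll do one more stroke, then back off and read the window with the wrist camera on the way to the bar.

```bash
python3 -m creep '[[0,0,0,1.3,0,-1.08,0],[0,0,0,1.3,0,-1.08,0],[0,0,0,0.8,-0.73,1.0,0],[0,0,0,0.8,-0.73,1.0,0],[0,0,0,0.4,-0.37,0.5,0],[0,0,0,0.4,-0.37,0.5,0],[0,0,0,0,0,0,0]]'
python3 -m creep '[[0,0,0,-0.45,0.08,0.2,0],[0,0,0,-0.43,0.05,0.24,0],[0,0,0,-0.41,0.03,0.28,0],[0,0,0,-0.39,0,0.32,0],[0,0,0,-0.355,-0.025,0.35,0],[0,0,0,-0.32,-0.05,0.38,0],[0,0,0,-0.28,-0.08,0.41,0]]'
python3 -m creep '[[0,0,0,-0.8,0.73,-1.0,0],[0,0,0,-0.8,0.73,-1.0,0],[0,0,0,-0.8,0.73,-1.0,0],[0,0,0,-2.5,0.7,-1.0,0],[0,0,0,-3.5,0,0,0],[0,0,0,-3.5,0,0,0],[0,0,0,0,0,0,0]]'
python3 - <<'E'
from fk import *
sh(0,0,-.01)
# view pose candidates: gripper vertical-ish, jaws along y, over bar side, camera looking to press
for p,a,ps,sg in [((.42,.16,.28),25,-25,-1),((.42,.16,.28),30,-40,-1),((.435,.199,.25),0,0,-1),((.435,.199,.25),0,0,1),((.435,.199,.02),0,0,-1),((.635,.08,.05),0,0,-1),((.635,.08,.05),0,0,1)]:
    print(p,a,ps,sg,[list(map(float,x)) for x in ik(np.array(p),TR(a,ps,sg),12)])
E
```

```text
time_s: 17.15
tcp_pos: [0.5804, -0.0171, 0.0939]
eef_rot: [1.2, 51.1, 30.6]
contact_force: [-15.4, -6.7, -5.1]
gripper_width: 0.0005
time_s: 17.85
tcp_pos: [0.5819, -0.0166, 0.1307]
eef_rot: [1.1, 50.9, 30.5]
contact_force: [-17.6, -2.7, 5.2]
gripper_width: 0.0004
time_s: 18.55
tcp_pos: [0.4787, -0.0461, 0.2037]
eef_rot: [0.2, 50.2, 29.7]
contact_force: [0.5, 0.6, 1.3]
gripper_width: 0.0001
tool shift cm [ 0.77 -0.   -0.64] tcp [ 0.4787 -0.0461  0.2037] F [0.5 0.6 1.3] j [ -2.2  -9.3 -34.4 -36.  -35.2 -33.9] t 18.55
(0.42, 0.16, 0.28) 25 -25 -1 [[67.8, -12.4, -44.0, 28.3, -62.8, -17.0]]
(0.42, 0.16, 0.28) 30 -40 -1 [[70.6, -7.5, -42.8, 30.1, -69.1, -35.1]]
(0.435, 0.199, 0.25) 0 0 -1 [[48.2, 0.7, -21.3, 0.0, -68.0, 41.8]]
(0.435, 0.199, 0.25) 0 0 1 [[48.2, 0.7, -21.3, -0.0, -68.0, -138.2]]
(0.435, 0.199, 0.02) 0 0 -1 [[48.2, 16.4, -38.3, -0.0, -35.3, 41.8]]
(0.635, 0.08, 0.05) 0 0 -1 [[24.6, 26.2, -15.8, -0.0, -47.9, 65.4]]
(0.635, 0.08, 0.05) 0 0 1 [[24.6, 26.2, -15.8, 0.0, -47.9, -114.6]]
```

```bash
python3 - <<'E'
from fk import *
for p,a,ps,sg in [((.45,.17,.27),25,-70,1),((.435,.199,.1),0,-90,1),((.635,.08,.05),0,-90,1)]:
    print(p,a,ps,sg,[list(map(float,x)) for x in ik(np.array(p),TR(a,ps,sg),12)])
plan([.45,.17,.27],TR(25,-70,1))
E
```

```text
(0.45, 0.17, 0.27) 25 -70 1 [[59.8, 4.4, -27.1, 19.5, -76.0, 132.5]]
(0.435, 0.199, 0.1) 0 -90 1 [[48.2, 9.3, -33.5, 0.0, -47.2, 131.8]]
(0.635, 0.08, 0.05) 0 -90 1 [[24.6, 26.2, -15.8, 0.0, -47.9, 155.4]]
turn [ 1.4689  0.1879 -0.934 ] rows>= 9.858163152204952 11.750060735558277
shift cm old axes [ 0.16 20.23 10.48] new axes [-15.01   4.7  -16.49]
```

```bash
python3 -m creep '[[0,0,0,0,3,1.6,0],[0,0,0,0,4.1,2.1,0],[0,0,0,0,4.1,2.1,0],[0,0,0,0,4.1,2.1,0],[0,0,0,0,4.1,2.1,50],[-0.148,0,0,0,0,0,60],[-0.148,0,0,0,0,0,70],[-0.148,0,0,0,0,0,70]]'
python3 -m creep '[[-0.148,0,0,0,0,0,70],[-0.148,0,0,0,0,0,70],[-0.148,0,0,0,0,0,70],[-0.148,0,0,0,0,0,70],[-0.148,0,0,0,0,0,70],[-0.148,0,0,0,0,0,70],[-0.148,0,0,0,0,0,70],[-0.148,0,0,0,0,0,70]]'
python3 -m creep '[[-0.148,0,0,0,0,0,70],[-0.148,0,0,0,0,0,70],[-0.148,0,0,0,0,0,70],[-0.148,0,0,0,0,0,70],[-0.148,0,0,0,0,0,70],[-0.148,0,0,0,0,0,70],[-0.148,0,0,0,0,0,70],[-0.148,0,0,0,0,0,70]]'
python3 - <<'E'
from fk import *
sh(0,0,-.01);plan([.45,.17,.27],TR(25,-70,1))
E
```

```text
time_s: 19.35
tcp_pos: [0.4626, 0.0383, 0.2238]
eef_rot: [-26.3, 53.0, 27.6]
contact_force: [-0.2, 0.2, 0.6]
gripper_width: 0.0269
time_s: 20.15
tcp_pos: [0.4628, 0.0378, 0.2237]
eef_rot: [-94.2, 53.0, 27.6]
contact_force: [0.1, 0.4, 0.3]
gripper_width: 0.0613
time_s: 20.95
tcp_pos: [0.4628, 0.0378, 0.2237]
eef_rot: [-162.0, 53.0, 27.6]
contact_force: [0.6, 0.4, -0.2]
gripper_width: 0.0611
tool shift cm [0.8  0.19 0.57] tcp [0.4628 0.0378 0.2237] F [ 0.6  0.4 -0.2] j [ 30.6 -20.2 -53.2   5.3 -20.1  64.7] t 20.95
turn [-1.7821 -0.9379 -0.0182] rows>= 11.960361027759227 13.51618979264122
shift cm old axes [ -0.69 -13.8   -2.64] new axes [-9.63  3.32 -9.7 ]
```

```bash
python3 -m creep '[[0,0,0,-0.2,-3.5,-0.66,70],[0,0,0,-0.2,-3.5,-0.66,70],[0,0,0,-0.2,-3.5,-0.66,70],[0,0,0,-0.2,-3.5,-0.66,70],[-0.127,-0.067,-0.001,0,0,0,70],[-0.127,-0.067,-0.001,0,0,0,70],[-0.127,-0.067,-0.001,0,0,0,70],[-0.127,-0.067,-0.001,0,0,0,70]]'
python3 -m creep '[[-0.127,-0.067,-0.001,0,0,0,70],[-0.127,-0.067,-0.001,0,0,0,70],[-0.127,-0.067,-0.001,0,0,0,70],[-0.127,-0.067,-0.001,0,0,0,70],[-0.127,-0.067,-0.001,0,0,0,70],[-0.127,-0.067,-0.001,0,0,0,70],[-0.127,-0.067,-0.001,0,0,0,70],[-0.127,-0.067,-0.001,0,0,0,70]]'
python3 -m creep '[[-0.127,-0.067,-0.001,0,0,0,70],[-0.127,-0.067,-0.001,0,0,0,70],[0,0,0,0,0,0,70]]'
python3 - <<'E'
from fk import *
sh(0,0,-.01);plan([.4355,.1975,.1],TR(0,-90,1))
im,d=cap('wrist','w4.png');np.save('w4.npy',cloud('wrist',d));print(proj('wrist',[.601,.003,.15]),proj('wrist',[.4355,.1975,.01]))
E
```

```text
time_s: 21.75
tcp_pos: [0.455, 0.1584, 0.2716]
eef_rot: [175.4, 66.5, 30.8]
contact_force: [0.2, -0.4, 1.2]
gripper_width: 0.0613
time_s: 22.55
tcp_pos: [0.4557, 0.1579, 0.2712]
eef_rot: [23.0, 74.1, -65.4]
contact_force: [-1.3, -0.4, 0.9]
gripper_width: 0.0614
time_s: 22.85
tcp_pos: [0.4553, 0.1583, 0.27]
eef_rot: [3.1, 66.6, -71.1]
contact_force: [-0.6, 0.4, 0.2]
gripper_width: 0.0615
tool shift cm [ 0.92 -0.02 -0.4 ] tcp [0.4553 0.1583 0.27  ] F [-0.6  0.4  0.2] j [ 57.5   3.9 -26.6  18.7 -75.4 131.1] t 22.85
turn [ 0.2735  0.4022 -0.0782] rows>= 2.6993362381019086 3.306272994278399
shift cm old axes [ 13.88  -1.17 -10.69] new axes [17.   -1.98 -3.92]
(np.float64(422.279813736209), np.float64(351.9169391593391)) (np.float64(300.88025595922386), np.float64(37.40546247003323))
```

View pics/w4.png

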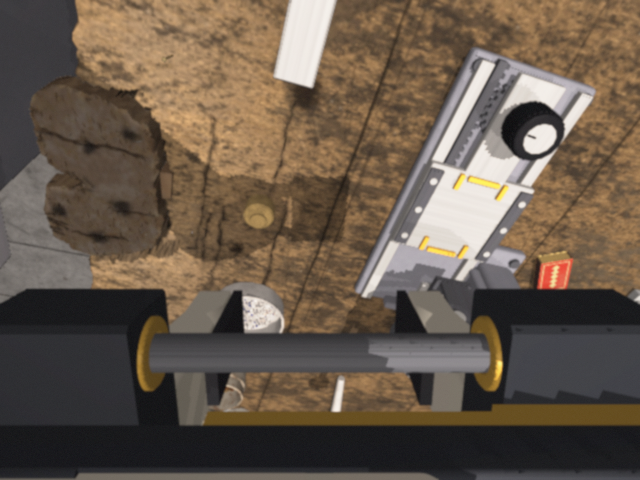

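```bash
python3 - <<'E'
from fk import *
for p,a,ps in [((.455,.158,.27),50,-70),((.455,.2,.27),50,-60),((.455,.158,.27),50,-55)]:
    print(p,a,ps,[list(map(float,x)) for x in ik(np.array(p),TR(a,ps,1),8,cur()[2]['joints'])]);plan(p,TR(a,ps,1))
E
```

```text
(0.455, 0.158, 0.27) 50 -70 [[67.5, 13.8, -33.1, 31.3, -85.2, 117.6]]
turn [-0.0721 -0.4665  0.0239] rows>= 3.1306511874127425 3.1718886743509875
shift cm old axes [ 0.04 -0.03  0.  ] new axes [ 0.03 -0.03 -0.02]
(0.455, 0.2, 0.27) 50 -60 [[72.2, 12.8, -35.6, 35.0, -82.1, 119.8]]
turn [-0.2134 -0.4622  0.129 ] rows>= 3.1022398056895573 3.5248662976873257
shift cm old axes [-1.53  1.12 -3.72] new axes [-2.76  2.06 -2.36]
(0.455, 0.158, 0.27) 50 -55 [[71.6, 7.5, -43.3, 39.0, -77.9, 121.3]]
turn [-0.284  -0.4592  0.1816] rows>= 3.081990168662648 3.823179882721651
shift cm old axes [ 0.04 -0.03  0.  ] new axes [ 0.03 -0.04 -0.02]
```

```bash
python3 -m creep '[[-0.071,-0.115,0.045,0,0,0,70],[-0.071,-0.115,0.045,0,0,0,70],[-0.071,-0.115,0.045,0,0,0,70],[-0.071,-0.115,0.045,0,0,0,70],[0,0,0,0,0,0,70]]'
python3 - <<'E'
from fk import *
im,d=cap('wrist','w5.png');u,v=map(int,proj('wrist',[.601,.003,.15]));print(u,v)
cv2.imwrite('pics/w5c.png',cv2.resize(im[max(0,v-70):v+70,max(0,u-90):u+90],None,fx=3,fy=3))
sh(0,0,-.01);plan([.4355,.1975,.1],TR(0,-90,1))
P=np.load('w1.npy')
# nest ribs from w1
im=cv2.imread('pics/w1.png');hsv=cv2.cvtColor(im,cv2.COLOR_BGR2HSV);m=cv2.inRange(hsv,(15,120,120),(35,255,255))>0;m[230:]=0
g=P[m];g=g[(g[:,2]>.028)&(g[:,2]<.042)];print('ribs',g[:,:2].min(0),g[:,:2].max(0),cv2.minAreaRect((g[:,:2]*1000).astype(np.float32)))
P=np.load('w4.npy');im=cv2.imread('pics/w4.png');hsv=cv2.cvtColor(im,cv2.COLOR_BGR2HSV);m=cv2.inRange(hsv,(15,120,120),(35,255,255))>0;m[270:]=0;m[:,:380]=0
g=P[m];g=g[(g[:,2]>.028)&(g[:,2]<.042)];print('ribs',g[:,:2].min(0),g[:,:2].max(0),cv2.minAreaRect((g[:,:2]*1000).astype(np.float32)))
T=P[45:155,500:565].reshape(-1,3);T=T[(T[:,2]>.064)&(T[:,2]<.074)];print(cv2.minEnclosingCircle((T[:,:2]*1000).astype(np.float32)))
E
```

```text
time_s: 23.4
tcp_pos: [0.4548, 0.1566, 0.27]
eef_rot: [-0.2, 39.7, -55.1]
contact_force: [-0.8, 0.1, -1.4]
gripper_width: 0.0611
350 248
tool shift cm [ 0.64  0.   -0.77] tcp [0.455  0.1573 0.2705] F [0.3 0.1 1. ] j [ 71.5   7.5 -43.1  38.9 -78.1 121.4] t 23.45
turn [ 0.5702  0.8456 -0.2652] rows>= 5.674953852522945 7.07219446814665
shift cm old axes [  7.57   0.72 -15.91] new axes [17.05 -1.95 -4.02]
ribs [0.60978106 0.03239786] [0.66216113 0.12747313] ((636.0484619140625, 79.9531478881836), (95.04649353027344, 52.371646881103516), 89.89009857177734)
ribs [0.60993493 0.03201275] [0.66199888 0.12874664] ((636.236572265625, 80.26213836669922), (96.5737075805664, 52.05015563964844), 89.53260040283203)
((637.2256469726562, 190.44158935546875), 21.63019371032715)
```

View pics/w5c.png

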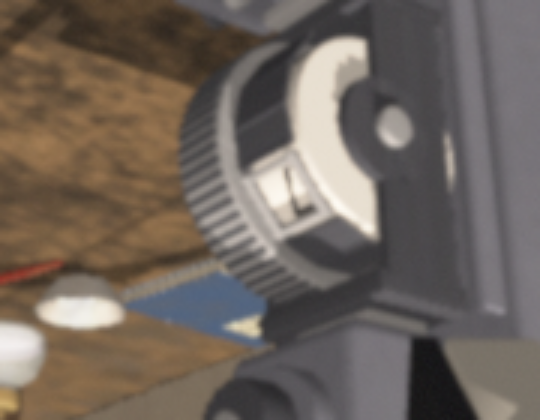

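The window crop shows a 7 upside down (at (290,195)), so the wheel is set. Next I'll refine the bar position from the saved pictures.

```bash
python3 - <<'E'
from h import *
for n,roi in(('top',(225,315,240,310)),('side',(300,370,335,375))):
    im=cv2.imread(f'pics/{n}0.png');hsv=cv2.cvtColor(im,cv2.COLOR_BGR2HSV)
    m=((hsv[...,1]<45)&(hsv[...,2]>110)).astype(np.uint8);v0,v1,u0,u1=roi;z=np.zeros_like(m);z[v0:v1,u0:u1]=m[v0:v1,u0:u1]
    c=max(cv2.findContours(z,0,cv2.CHAIN_APPROX_NONE)[0],key=cv2.contourArea)[:,0]
    f,cx,cy,T=K(n);M=np.linalg.inv(T);o=M[:3,3]
    d=np.c_[(c[:,0]-cx)/f,(c[:,1]-cy)/f,np.ones(len(c))]@M[:3,:3].T
    p=o+d*((.009-o[2])/d[:,2])[:,None]
    print(n,len(c),cv2.minAreaRect((p[:,:2]*1000).astype(np.float32)),np.median(im[z>0],0))
P=np.load('w4.npy');q=P[0:90,260:350].reshape(-1,3);q=q[(q[:,2]>.006)&(q[:,2]<.016)];print('w4 near end y',np.percentile(q[:,1],[0.5,2]),'x',np.percentile(q[:,0],[1,50,99]),np.median(q[:,2]))
P=np.load('top0.npy')[284:306,258:298].reshape(-1,3);P=P[(P[:,2]>.006)];print(P.min(0),P.max(0),len(P))
E
```

```text
top 92 ((436.3547668457031, 198.12939453125), (35.74831771850586, 79.37500762939453), 0.4126007556915283) [232. 237. 241.]
side 97 ((436.02972412109375, 199.82467651367188), (36.64371871948242, 85.41788482666016), 0.5274106860160828) [194. 200. 206.]
w4 near end y [0.1607835  0.16225856] x [0.42067448 0.43833661 0.45524271] 0.009937058247511288
[0.40758326 0.15877433 0.00608278] [0.45637683 0.23800221 0.01673505] 482
```

```bash
python3 -m creep '[[0.0713,0.1057,-0.0332,0,0,0,70],[0.0713,0.1057,-0.0332,0,0,0,70],[0.0713,0.1057,-0.0332,0,0,0,70],[0.0713,0.1057,-0.0332,0,0,0,70],[0.0713,0.1057,-0.0332,0,0,0,70],[0.0713,0.1057,-0.0332,0,0,0,70],[0.0713,0.1057,-0.0332,0,0,0,70],[0.0713,0.1057,-0.0332,0,0,0,70]]'
python3 -m creep '[[0,0,0,4,-0.4,-1,70],[0,0,0,4,-0.4,-1,70],[0,0,0,4,-0.4,-1,70],[0,0,0,4,-0.4,-1,70],[0,0,0,0,0,0,70]]'
python3 - <<'E'
from fk import *
sh(0,0,-.01);plan([.437,.1985,.06],TR(0,-90,1));plan([.437,.1985,.004],TR(0,-90,1))
E
```

```text
time_s: 24.25
tcp_pos: [0.457, 0.1588, 0.2739]
eef_rot: [163.1, 89.4, 72.7]
contact_force: [0.1, -1.0, -0.4]
gripper_width: 0.0616
time_s: 24.75
tcp_pos: [0.4382, 0.1968, 0.1084]
eef_rot: [-80.5, 89.8, -170.7]
contact_force: [0.8, -1.1, 0.2]
gripper_width: 0.0613
tool shift cm [ 1.  0. -0.] tcp [0.4382 0.1968 0.1084] F [ 0.8 -1.1  0.2] j [ 47.6   9.  -32.3  -0.2 -48.9 132.3] t 24.75
turn [-0.0043  0.0007  0.004 ] rows>= 0.028798501795309572 0.03940736183673795
shift cm old axes [ 4.84 -0.1  -0.17] new axes [ 4.84 -0.12 -0.17]
turn [-0.0043  0.0007  0.004 ] rows>= 0.028798501795309572 0.03940736183673795
shift cm old axes [10.44 -0.08 -0.18] new axes [10.44 -0.12 -0.17]
```

```bash
python3 -m creep '[[0,0,0,3.5,-0.1,-0.17,70],[0,0,0,3.5,0,0,70],[0,0,0,2,0,0,70],[0,0,0,1.1,0,0,70],[0,0,0,0.3,0,0,70],[0,0,0,0,0,0,0],[0,0,0,0,0,0,0],[0,0,0,0,0,0,0]]' 35
python3 -m creep '[[0,0,0,0,0,0,0],[0,0,0,0,0,0,0],[0,0,0,0,0,0,0]]'
python3 - <<'E'
from fk import *
sh(0,0,-.01);print(r.get_state()['gripper_width'])
E
```

```text
time_s: 25.55
tcp_pos: [0.4395, 0.2001, 0.0086]
eef_rot: [132.8, 89.9, 42.8]
contact_force: [-0.4, 0.1, -0.4]
gripper_width: 0.0428
time_s: 25.85
tcp_pos: [0.439, 0.1997, 0.008]
eef_rot: [119.2, 89.9, 29.2]
contact_force: [-2.1, -0.4, 7.6]
gripper_width: 0.0314
tool shift cm [ 1. -0.  0.] tcp [0.439  0.1997 0.008 ] F [-2.1 -0.4  7.6] j [ 47.9  17.9 -38.4   0.  -33.7 132.1] t 25.85
0.031421242861439734
```

```bash
python3 -m creep '[[0,0,0,0,0,0,50],[0,0,0,0,0,0,60],[0,0,0,0,0,0,60],[0,0,0,0.25,0.1,0.1,60],[0,0,0,0.2,0,0,60],[0,0,0,0,0,0,60],[0,0,0,0,0,0,60]]' 35
python3 - <<'E'
from fk import *
sh(0,0,-.01);print(r.get_state()['gripper_width'])
im,d=cap('wrist','w6.png');np.save('w6.npy',cloud('wrist',d))
im,d=cap('side');P=cloud('side',d);q=P[300:400,280:420].reshape(-1,3)
q=q[(q[:,0]>.41)&(q[:,0]<.46)&(q[:,1]>.14)&(q[:,1]<.26)&(q[:,2]>.004)&(q[:,2]<.02)];print(q.min(0),q.max(0),np.median(q,0))
E
```

```text
time_s: 26.55
tcp_pos: [0.4398, 0.1984, 0.0027]
eef_rot: [18.2, 90.0, -71.8]
contact_force: [-0.2, 0.1, 0.2]
gripper_width: 0.0523
tool shift cm [ 1. -0. -0.] tcp [0.4398 0.1984 0.0027] F [-0.2  0.1  0.2] j [ 47.7  18.4 -38.6   0.  -33.  132.3] t 26.55
0.05225259279797233
[0.41006623 0.15766569 0.00400977] [0.45524098 0.25663253 0.01938771] [0.43720412 0.20627839 0.00933041]
```

View pics/w6.png

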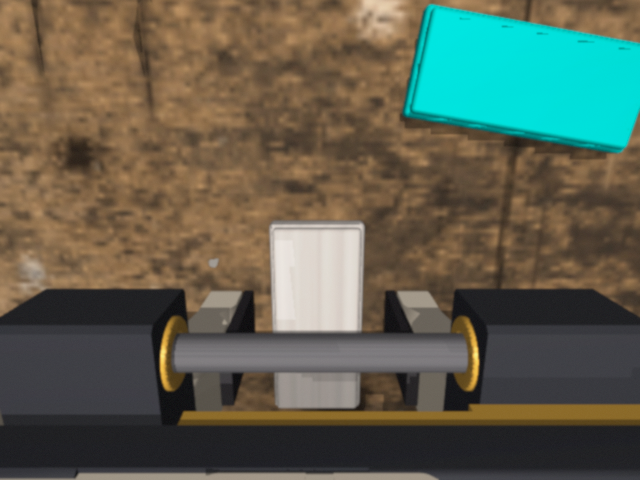

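The bar lies straight between the fingers, with its ends at about v=222 and v=408. I'll grip it and work out its offset along its length.

```bash
python3 -m creep '[[0,0,0,0,0,0,0],[0,0,0,0,0,0,0],[0,0,0,0,0,0,0],[0,0,0,0,0,0,0]]' 35
python3 - <<'E'
from fk import *
sh(0,0,-.01);print(r.get_state()['gripper_width'])
def bar(P,n):
    for z0 in (0,):
        q=P[200:340,255:380].reshape(-1,3);t=q[(q[:,2]>.0085)&(q[:,2]<.013)];print(n,'top far end',np.percentile(t[:,1],[98,99.5,100]),'x',np.percentile(t[:,0],[1,99]))
        q=P[365:430,285:350].reshape(-1,3);t=q[(q[:,2]>.0085)&(q[:,2]<.013)];print('near',np.percentile(t[:,1],[0,.5,2]) if len(t) else 0)
bar(np.load('w6.npy'),'before')
im,d=cap('wrist','w7.png');P=cloud('wrist',d);np.save('w7.npy',P);bar(P,'after')
E
```

```text
time_s: 27.05
tcp_pos: [0.4399, 0.1985, 0.003]
eef_rot: [101.2, 90.0, 11.1]
contact_force: [-1.6, 0.8, 1.0]
gripper_width: 0.0353
tool shift cm [ 1. -0.  0.] tcp [0.4399 0.1985 0.003 ] F [-1.6  0.8  1. ] j [ 47.7  18.4 -38.6   0.  -33.  132.3] t 27.05
0.03528644163065451
before top far end [0.23512365 0.23564255 0.23614807] x [0.42324221 0.45519847]
near [0.15862757 0.15905724 0.15962068]
after top far end [0.23491636 0.2354925  0.23590469] x [0.42218706 0.45782103]
near [0.15859518 0.1588547  0.15945168]
```

```bash
python3 -m creep '[[0,0,0,-2,0,0,0],[0,0,0,-3,0,0,0],[0,0,0,-2,0,0,0],[0,0,0,-1,2,1.2,0],[0,0,0,0,3.5,2.1,0],[0,0,0,0,3.5,2.1,0],[0,0,0,0,3.5,2.1,0],[0,0,0,0,3.5,2.1,0]]'
python3 -m creep '[[0,0,0,0,2.5,1.5,0],[0,0,0,0,1.1,0.6,0],[0,0,0,0,0,0,0],[0,0,0,0,0,0,0]]'
python3 - <<'E'
from fk import *
sh(0,0,-.01);plan([.6362,.0813,.06],TR(0,-90,1));print(r.get_state()['gripper_width'])
im,d=cap('wrist','w8.png');P=cloud('wrist',d);hsv=cv2.cvtColor(im,cv2.COLOR_BGR2HSV);m=cv2.inRange(hsv,(15,120,120),(35,255,255))>0;m[380:]=0
g=P[m];g=g[(g[:,2]>.03)&(g[:,2]<.04)&(g[:,0]>.6)&(g[:,0]<.67)];print('ribs',g[:,:2].min(0),g[:,:2].max(0),len(g))
t=P[200:430,255:380].reshape(-1,3);t=t[(t[:,2]>.078)&(t[:,2]<.1)&(abs(t[:,0]-.636)<.015)];print('bar',t.min(0),t.max(0))
k=P[0:300].reshape(-1,3);k=k[(k[:,2]>.064)&(k[:,2]<.074)&(k[:,1]>.15)];print('knob',cv2.minEnclosingCircle((k[:,:2]*1000).astype(np.float32)))
E
```

```text
time_s: 27.9
tcp_pos: [0.6008, 0.1014, 0.0826]
eef_rot: [-96.8, 90.0, 173.2]
contact_force: [0.8, 1.2, -2.3]
gripper_width: 0.0351
time_s: 28.3
tcp_pos: [0.6349, 0.0814, 0.0823]
eef_rot: [-82.9, 89.9, -173.0]
contact_force: [-0.1, 0.1, -3.0]
gripper_width: 0.0352
tool shift cm [ 1.  0. -0.] tcp [0.6349 0.0814 0.0823] F [-0.1  0.1 -3. ] j [ 24.7  24.2 -14.   -0.  -51.8 155.2] t 28.3
turn [-0.0007  0.0001  0.0012] rows>= 0.008087582388500618 0.009455032976365995
shift cm old axes [2.23 0.14 0.01] new axes [2.23 0.13 0.01]
0.035166354488633866
ribs [0.61044832 0.11003429] [0.66211897 0.12787815] 1330
bar [0.6210007  0.04135708 0.08010624] [0.6509967  0.12083298 0.0918902 ]
knob ((636.687255859375, 189.53744506835938), 21.70376968383789)
```

```bash
python3 -m creep '[[0,0,0,1.5,0.13,0,0],[0,0,0,1.5,0,0,0],[0,0,0,1.0,0,0,0],[0,0,0,0.5,0,0,0],[0,0,0,0,0,0,0]]'
python3 - <<'E'
from fk import *
sh(0,0,-.01);plan([.6362,.0813,.034],TR(0,-90,1))
E
```

```text
time_s: 28.85
tcp_pos: [0.6365, 0.0816, 0.037]
eef_rot: [-64.7, 89.9, -154.7]
contact_force: [-0.4, 0.4, -2.3]
gripper_width: 0.035
tool shift cm [ 1.  0. -0.] tcp [0.6365 0.0816 0.037 ] F [-0.4  0.4 -2.3] j [ 24.7  27.3 -16.1   0.  -46.7 155.3] t 28.85
turn [0.0004 0.0005 0.0012] rows>= 0.007797562665333562 0.00900324928165212
shift cm old axes [ 0.3  -0.03  0.03] new axes [ 0.3  -0.03  0.03]
```

```bash
python3 -m creep '[[0,0,0,0.2,0,0.02,0],[0,0,0,0.15,0,0,0],[0,0,0,0,0,0,0]]'
python3 -m creep '[[0,0,0,0,0,0,44],[0,0,0,0,0,0,46],[0,0,0,0,0,0,50],[0,0,0,0,0,0,50],[0,0,0,-1,0,0,50],[0,0,0,-3,0,0,60],[0,0,0,-3,0,0,60],[0,0,0,0,0,0,60]]'
python3 - <<'E'
from fk import *
sh(0,0,-.01)
im,d=cap('wrist','w9.png');P=cloud('wrist',d)
t=P.reshape(-1,3);b=t[(abs(t[:,0]-.636)<.014)&(t[:,2]>.0375)&(t[:,2]<.046)&(t[:,1]>.02)&(t[:,1]<.14)];print('bar',np.percentile(b,[0.3,50,99.7],0).round(4))
im2,d=cap('top','t9.png');P=cloud('top',d).reshape(-1,3);b=P[(abs(P[:,0]-.636)<.03)&(P[:,2]>.037)&(P[:,2]<.048)&(P[:,1]>.02)&(P[:,1]<.14)];print('bar top',b.min(0),b.max(0),len(b))
im3,d=cap('side','s9.png')
cv2.imwrite('pics/c9.png',np.hstack([cv2.resize(im,(440,330)),cv2.resize(im3[230:340,220:330],(330,330))]))
E
```

```text
time_s: 29.15
tcp_pos: [0.6373, 0.0813, 0.0347]
eef_rot: [109.5, 89.9, 19.5]
contact_force: [0.1, 1.2, -1.9]
gripper_width: 0.0351
time_s: 29.95
tcp_pos: [0.6401, 0.0821, 0.1101]
eef_rot: [104.7, 89.5, 14.7]
contact_force: [-0.8, -0.3, -0.1]
gripper_width: 0.0527
tool shift cm [ 1.   -0.01  0.  ] tcp [0.6401 0.0821 0.1101] F [-0.8 -0.3 -0.1] j [ 2.460e+01  2.280e+01 -1.220e+01  1.000e-01 -5.460e+01  1.553e+02] t 29.95
bar [[0.6221 0.0426 0.0375]
 [0.636  0.0835 0.0379]
 [0.6499 0.118  0.0394]]
bar top [0.60847554 0.03350266 0.03705598] [0.64867389 0.13677774 0.04096805] 16
```

View pics/c9.png

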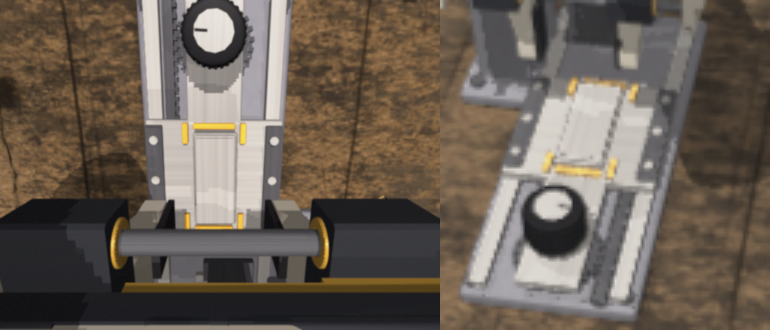

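Bar seated between the brass ribs (wrist crop (215,180), side crop (585,125)). Its top reads about 0.039 m. Now the knob.

```bash
python3 -m creep '[[0,0,0,-1,0,-2,80],[0,0,0,-0.5,-0.1,-3.5,100],[0,0,0,0,-0.1,-3.5,100],[0,0,0,0,-0.1,-1.8,100],[0,0,0,0,0,0,100]]'
python3 - <<'E'
from fk import *
sh(0,0,-.01);plan([.6367,.190,.042],TR(0,-90,1))
E
```

```text
time_s: 30.6
tcp_pos: [0.6336, 0.1919, 0.1187]
eef_rot: [-55.1, 90.0, -145.0]
contact_force: [0.4, 0.2, -0.2]
gripper_width: 0.0849
tool shift cm [ 1.  0. -0.] tcp [0.6336 0.1919 0.1187] F [ 0.4  0.2 -0.2] j [ 33.7  24.   -8.9   0.  -57.2 146.5] t 30.6
turn [0.0028 0.0004 0.0006] rows>= 0.018721966857140882 0.019413535863112386
shift cm old axes [7.67 0.32 0.19] new axes [7.67 0.31 0.19]
```

```bash
python3 -m creep '[[0,0,0,2.5,0.31,0.19,100],[0,0,0,2.5,0,0,100],[0,0,0,1.8,0,0,100],[0,0,0,0.9,0,0,100],[0,0,0,0,0,0,100],[0,0,0,0,0,0,40],[0,0,0,0,0,0,40],[0,0,0,0,0,0,30]]' 40
python3 -m creep '[[0,0,0,0,0,0,30],[0,0,0,0,0,0,30],[0,0,0,0,0,0,30]]'
python3 - <<'E'
from fk import *
sh(0,0,-.01);print(r.get_state()['gripper_width'])
E
```

```text
time_s: 31.4
tcp_pos: [0.6379, 0.1877, 0.0437]
eef_rot: [116.8, 89.9, 26.8]
contact_force: [-0.5, 0.5, 0.4]
gripper_width: 0.0689
time_s: 31.7
tcp_pos: [0.6373, 0.1875, 0.0427]
eef_rot: [114.0, 90.0, 24.0]
contact_force: [-0.5, -0.3, -0.1]
gripper_width: 0.0453
tool shift cm [ 1. -0.  0.] tcp [0.6373 0.1875 0.0427] F [-0.5 -0.3 -0.1] j [ 33.2  28.6 -12.8   0.  -48.6 146.8] t 31.7
0.04534551130415537
```

```bash
python3 -m creep '[[0,0,0,0,0,-0.22,30],[0,0,0,0,0,0,30],[0,0,0,0,0,0,30],[0,0,0,0,0,0,30]]'
python3 - <<'E'
from fk import *
sh(0,0,-.01);print(r.get_state()['gripper_width'])
a=.14
for k in range(9):
    t=(k+.5)*a; print(k,round(3*a*np.sin(t),2),round(3*a*np.cos(t),2))
E
```

```text
time_s: 32.1
tcp_pos: [0.6369, 0.188, 0.0426]
eef_rot: [-20.7, 89.9, -110.7]
contact_force: [0.5, -6.7, 2.8]
gripper_width: 0.0409
tool shift cm [ 1.  0. -0.] tcp [0.6369 0.188  0.0426] F [ 0.5 -6.7  2.8] j [ 3.330e+01  2.860e+01 -1.270e+01  1.000e-01 -4.870e+01  1.467e+02] t 32.1
0.040909786225348514
0 0.03 0.42
1 0.09 0.41
2 0.14 0.39
3 0.2 0.37
4 0.25 0.34
5 0.29 0.3
6 0.33 0.26
7 0.36 0.21
8 0.39 0.16
```

```bash
python3 -m creep '[[0.14,0,0,0,0.03,0.42,30],[0.14,0,0,0,0.09,0.41,30],[0.14,0,0,0,0.14,0.39,30],[0.14,0,0,0,0.2,0.37,30]]'
python3 -m creep '[[0.14,0,0,0,0.25,0.34,30],[0.14,0,0,0,0.29,0.3,30],[0.14,0,0,0,0.33,0.26,30],[0.14,0,0,0,0.36,0.21,30],[0.14,0,0,0,0.39,0.16,30],[0,0,0,0,0,0,30]]'
python3 - <<'E'
from fk import *
p,Rm,s=cur();print(Rm[:,1].round(3),s['moment'].round(2),s['gripper_width']);sh(0,-.01,0)
im,d=cap('top');P=cloud('top',d).reshape(-1,3);im2,d2=cap('side','s10.png')
E
```

```text
time_s: 32.5
tcp_pos: [0.6366, 0.1711, 0.0426]
eef_rot: [-20.0, 89.8, -142.4]
contact_force: [-7.1, -3.9, 6.4]
gripper_width: 0.0415
time_s: 33.1
tcp_pos: [0.6363, 0.1502, 0.0425]
eef_rot: [3.5, 89.6, -159.0]
contact_force: [-13.1, -1.7, 11.7]
gripper_width: 0.0412
[ 0.3   -0.954  0.   ] [-0.5   4.73 -0.03] 0.041192730755478066
tool shift cm [0.   0.95 0.3 ] tcp [0.6363 0.1502 0.0425] F [-13.1  -1.7  11.7] j [ 30.3  28.  -13.9  -0.1 -48.5  77.2] t 33.1
```

```bash
python3 -m creep '[[0,0,0,0,0,0,65],[0,0,0,0,0,0,65],[0,0,0,0,0,0,65],[0.14,0,0,0,0,0,65],[0.14,0,0,0,0,0,65],[0.14,0,0,0,0,0,65],[0.14,0,0,0,0,0,65]]'
python3 - <<'E'
from fk import *
p,Rm,s=cur();print(Rm[:,1].round(3),s['gripper_width']);sh(0,-.01,0)
im,d=cap('wrist');P=cloud('wrist',d).reshape(-1,3);k=P[(P[:,2]>.064)&(P[:,2]<.072)&(abs(P[:,0]-.637)<.024)&(P[:,1]>.1)&(P[:,1]<.18)];print('knob',cv2.minEnclosingCircle((k[:,:2]*1000).astype(np.float32)),len(k),(Rm.T@(np.array([.637,.15,.0427])-p)*100).round(2))
E
```

```text
time_s: 33.9
tcp_pos: [0.6402, 0.1521, 0.0424]
eef_rot: [-152.7, 90.0, 12.7]
contact_force: [0.7, -0.2, 0.6]
gripper_width: 0.0569
[-0.252 -0.968 -0.   ] 0.05686432110050736
tool shift cm [-0.    0.97 -0.25] tcp [0.6402 0.1521 0.0424] F [ 0.7 -0.2  0.6] j [ 30.3  28.1 -13.7   0.  -48.2  45.1] t 33.9
knob ((648.5184326171875, 142.67138671875), 38.47639083862305) 6079 [-0.04  0.28  0.25]
```

```bash
python3 -m creep '[[0,0,0,0,0.25,0.25,50],[0,0,0,0,0,0,30],[0,0,0,0,0,0,30],[0,0,0,0,0,0,30],[0,0,0,0,0,0,30],[0.14,0,0,0,0.4,-0.13,30],[0.14,0,0,0,0.375,-0.19,30],[0.14,0,0,0,0.345,-0.24,30]]'
python3 -m creep '[[0.14,0,0,0,0.31,-0.285,30],[0.14,0,0,0,0.265,-0.325,30],[0.14,0,0,0,0.22,-0.36,30],[0.14,0,0,0,0.165,-0.385,30]]'
python3 -m creep '[[0.14,0,0,0,0.11,-0.405,30],[0.14,0,0,0,0.05,-0.415,30],[0,0,0,0,0,0,30]]'
python3 - <<'E'
from fk import *
p,Rm,s=cur();print(Rm[:,1].round(3),s['moment'].round(2),s['gripper_width']);sh(0,-.01,0)
E
```

```text
time_s: 34.75
tcp_pos: [0.6368, 0.1374, 0.0424]
eef_rot: [49.3, 89.9, -169.4]
contact_force: [-4.6, 1.6, 2.6]
gripper_width: 0.0414
time_s: 35.15
tcp_pos: [0.6367, 0.1204, 0.0424]
eef_rot: [79.7, 89.8, -171.0]
contact_force: [-9.8, 2.6, 6.7]
gripper_width: 0.0415
time_s: 35.45
tcp_pos: [0.6366, 0.1119, 0.0424]
eef_rot: [92.1, 89.7, -174.7]
contact_force: [-12.6, 4.3, 8.1]
gripper_width: 0.0414
[-0.998 -0.056  0.005] [ 1.51  4.1  -0.23] 0.041410828450165506
tool shift cm [ 0.    0.06 -1.  ] tcp [0.6366 0.1119 0.0424] F [-12.6   4.3   8.1] j [ 27.2  27.4 -15.   -0.1 -47.9 -23.9] t 35.45
```

```bash
python3 -m creep '[[0.07,0,0,0,0.01,-0.21,30],[0.07,0,0,0,0,-0.21,30],[0,0,0,0,0,0,30]]'
python3 -m creep '[[0.07,0,0,0,0,-0.1,30],[0,0,0,0,0,0,30]]'
python3 -m creep '[[0.07,0,0,0,-0.02,0,30],[0,0,0,0,0,0,30]]'
python3 -m creep '[[0.07,0,0,0,0,0,30],[0,0,0,0,0,0,30]]'
python3 - <<'E'
from fk import *
p,Rm,s=cur();print(Rm[:,1].round(3),s['moment'].round(2),s['gripper_width']);sh(0,-.01,0)
E
```

```text
time_s: 35.75
tcp_pos: [0.6365, 0.1078, 0.0424]
eef_rot: [102.3, 89.7, -172.4]
contact_force: [-11.4, 3.0, 8.5]
gripper_width: 0.0413
time_s: 35.95
tcp_pos: [0.6365, 0.1059, 0.0424]
eef_rot: [120.0, 89.7, -158.7]
contact_force: [-11.0, -1.4, 7.9]
gripper_width: 0.0414
time_s: 36.15
tcp_pos: [0.6364, 0.104, 0.0423]
eef_rot: [137.5, 89.6, -145.2]
contact_force: [-9.4, -8.7, 8.5]
gripper_width: 0.0414
time_s: 36.35
tcp_pos: [0.6363, 0.1022, 0.0423]
eef_rot: [149.5, 89.4, -137.2]
contact_force: [-7.8, -16.6, 8.7]
gripper_width: 0.0414
[-0.958  0.286  0.005] [-6.09  2.25  0.46] 0.041399691112749
tool shift cm [ 0.01 -0.29 -0.96] tcp [0.6363 0.1022 0.0423] F [ -7.8 -16.6   8.7] j [ 26.5  27.3 -15.2   0.2 -48.  -43.3] t 36.35
```

```bash
python3 -m creep '[[0.06,0,0,0,-0.1,-0.3,30],[0,0,0,0,0,0,30]]'
python3 -m creep '[[0.06,0,0,0,-0.1,-0.25,30],[0,0,0,0,0,0,30]]'
python3 -m creep '[[0.06,0,0,0,-0.02,-0.05,30],[0,0,0,0,0,0,30]]'
python3 - <<'E'
from fk import *
p,Rm,s=cur();print(Rm[:,1].round(3),s['moment'].round(2),s['gripper_width']);sh(0,-.01,0)
E
```

```text
time_s: 36.55
tcp_pos: [0.6363, 0.1002, 0.0423]
eef_rot: [144.5, 89.5, -145.6]
contact_force: [-10.0, -9.9, 8.6]
gripper_width: 0.0413
time_s: 36.75
tcp_pos: [0.636, 0.0989, 0.0423]
eef_rot: [139.5, 89.6, -154.0]
contact_force: [-12.1, -5.3, 10.5]
gripper_width: 0.0413
time_s: 36.95
tcp_pos: [0.6358, 0.0987, 0.0423]
eef_rot: [142.2, 89.5, -154.7]
contact_force: [-13.6, -3.0, 10.4]
gripper_width: 0.0415
[-0.892  0.452  0.005] [-1.3   4.55  0.64] 0.04152638930190267
tool shift cm [ 0.   -0.45 -0.89] tcp [0.6358 0.0987 0.0423] F [-13.6  -3.   10.4] j [ 26.2  27.3 -15.3  -0.  -47.9 -53. ] t 36.95
```

The knob has stalled at y=0.0987, after about 91 mm of travel, so the carriage is at its stop. Release and back out to the left.

```bash
python3 -m creep '[[0,0,0,0,0,0,65],[0,0,0,0,0,0,68],[0,0,0,0,0,0,70],[-0.12,0,0,0,0,0,70],[-0.12,0,0,0,0,0,70],[-0.12,0,0,0,0,0,70],[-0.1,0,0,0,0,0,70]]'
python3 - <<'E'
from fk import *
p,Rm,s=cur();print(Rm[:,1].round(3),s['gripper_width']);sh(0,.01,0)
im,d=cap('side');P=cloud('side',d).reshape(-1,3)
im,d=cap('wrist');Q=cloud('wrist',d).reshape(-1,3)
for n,P in(('side',P),('wrist',Q)):
    k=P[(P[:,2]>.0645)&(P[:,2]<.071)&(abs(P[:,0]-.637)<.022)&(P[:,1]>.06)&(P[:,1]<.13)]
    if len(k)>5: print(n,'knob',cv2.minEnclosingCircle((k[:,:2]*1000).astype(np.float32)),len(k))
E
```

```text
time_s: 37.65
tcp_pos: [0.6404, 0.101, 0.0425]
eef_rot: [-75.8, 89.9, 14.0]
contact_force: [0.1, -0.4, 0.7]
gripper_width: 0.0614
[-1.     0.003 -0.001] 0.06144590749540439
tool shift cm [0. 0. 1.] tcp [0.6404 0.101  0.0425] F [ 0.1 -0.4  0.7] j [ 26.2  27.4 -15.    0.  -47.6 -26.4] t 37.65
side knob ((633.8728637695312, 101.91079711914062), 21.76927947998047) 206
wrist knob ((635.9013061523438, 99.6237564086914), 21.464630126953125) 5663
```

```bash
python3 -m creep '[[0,0,0,0,0.4,-0.15,50],[0,0,0,0,0,0,30],[0,0,0,0,0,0,30],[0,0,0,0,0,0,30],[0,0,0,0,0,0,30]]'
python3 -m creep '[[0.08,0,0,0,0,0,30],[0.08,0,0,0,0,0,30],[0,0,0,0,0,0,30]]'
python3 -m creep '[[0.08,0,0,0,0,0,30],[0,0,0,0,0,0,30]]'
python3 - <<'E'
from fk import *
p,Rm,s=cur();print(Rm[:,1].round(3),s['moment'].round(2),s['gripper_width']);sh(0,-.01,0)
E
```

```text
time_s: 38.25
tcp_pos: [0.6363, 0.0994, 0.0426]
eef_rot: [-82.0, 90.0, 7.5]
contact_force: [-0.2, -0.4, -0.6]
gripper_width: 0.0417
time_s: 38.55
tcp_pos: [0.6362, 0.0994, 0.0428]
eef_rot: [-94.5, 90.0, -14.1]
contact_force: [-0.2, -0.5, 1.3]
gripper_width: 0.0415
time_s: 38.75
tcp_pos: [0.6362, 0.0996, 0.0428]
eef_rot: [-67.1, 90.0, 8.7]
contact_force: [-1.0, 0.2, 2.5]
gripper_width: 0.0412
[-0.97   0.245 -0.001] [0.11 0.05 0.37] 0.041158923805273764
tool shift cm [-0.   -0.24 -0.97] tcp [0.6362 0.0996 0.0428] F [-1.   0.2  2.5] j [ 26.2  27.  -15.6   0.  -47.3 -40.4] t 38.75
```

```bash
python3 -m creep '[[0,0,0,0,0,0,65],[0,0,0,0,0,0,68],[0,0,0,0,0,0,70],[-0.12,0,0,0,0,0,70],[-0.12,0,0,0,0,0,70],[0,0,0,0,0,0,70]]'
python3 -m creep '[[0,0,0,-1.5,0,0.5,70],[0,0,0,-2.5,0,1,70],[0,0,0,-4,0,0.5,70],[0,0,0,-4.5,0,0,70],[0,0,0,-4.5,0,0,70],[0,0,0,-4.5,0,0,60],[0,0,0,-4.5,0,0,20],[0,0,0,-3.5,0,0,0]]'
python3 - <<'E'
from fk import *
p,Rm,s=cur();print(Rm[:,1].round(3));sh(0,-.01,0)
for a in((.5955,-.148,.32),(.5955,-.148,.18)):
  print(ik(np.array(a),TR(0,90,1),10));
plan((.5955,-.148,.32),TR(0,90,1))
im,d=cap('side','s11.png');P=cloud('side',d).reshape(-1,3);b=P[(P[:,2]>.262)&(P[:,2]<.30)&(P[:,0]>.55)&(P[:,0]<.64)&(P[:,1]>-.2)&(P[:,1]<-.1)]
if len(b)>20: print('ball',least_squares(lambda c:np.linalg.norm(b-c,axis=1)-.017,[.5955,-.144,.272],loss='soft_l1',f_scale=.002).x)
k=P[(P[:,2]>.0645)&(P[:,2]<.071)&(abs(P[:,0]-.637)<.022)&(P[:,1]>.06)&(P[:,1]<.13)];print('knob',cv2.minEnclosingCircle((k[:,:2]*1000).astype(np.float32)))
E
```

```text
time_s: 39.35
tcp_pos: [0.6359, 0.0992, 0.0423]
eef_rot: [-37.0, 90.0, 52.6]
contact_force: [0.6, -0.6, 0.5]
gripper_width: 0.061
time_s: 40.15
tcp_pos: [0.6362, 0.1192, 0.3409]
eef_rot: [-70.0, 89.8, 19.3]
contact_force: [0.7, 0.6, 0.1]
gripper_width: 0.0429
[-1.     0.012 -0.003]
tool shift cm [-0.   -0.01 -1.  ] tcp [0.6362 0.1192 0.3409] F [0.7 0.6 0.1] j [ 27.9  15.2   7.6   0.  -82.3 -28.6] t 40.15
[array([  4.3,  12.2,   1.1,   0. , -78.8,  -4.3])]
[array([  4.3,  16.7, -11.3,   0. , -62. ,  -4.3])]
turn [-0.0121  0.001   0.0029] rows>= 0.08105744218219646 0.08363809808087265
shift cm old axes [  2.05   3.75 -26.77] new axes [  2.09   4.07 -26.72]
ball [ 0.59651947 -0.14832032  0.27516704]
knob ((634.5232543945312, 101.49958038330078), 21.53514289855957)
```

```bash
python3 -m creep '[[0,0,0,0,0.4,-3,0],[0,0,0,0,0.75,-4.6,0],[0,0,0,0,0.75,-4.6,0],[0,0,0,0,0.75,-4.6,0],[0,0,0,0,0.75,-4.6,0],[0,0,0,0,0.5,-3.6,0],[0,0,0,0.5,0.2,-2,0],[0,0,0,1,0,0,0]]'
python3 -m creep '[[0,0,0,1,0,0,0],[0,0,0,0,0,0,0]]'
python3 - <<'E'
from fk import *
p,Rm,s=cur();print(Rm[:,1].round(3));plan((.5955,-.148,.295),TR(0,90,1));sh(0,0,-.01)
E
```

```text
time_s: 41.0
tcp_pos: [0.5924, -0.1529, 0.3226]
eef_rot: [-96.4, 89.9, -7.3]
contact_force: [0.2, 0.8, 0.6]
gripper_width: 0.0006
time_s: 41.2
tcp_pos: [0.592, -0.1494, 0.3102]
eef_rot: [76.3, 89.8, 165.7]
contact_force: [-0.2, -0.0, -0.5]
gripper_width: 0.0006
[-1.     0.009  0.003]
turn [-0.0093  0.0007 -0.0029] rows>= 0.06239808365234773 0.06555355494849045
shift cm old axes [ 1.52 -0.35  0.14] new axes [ 1.52 -0.35  0.14]
tool shift cm [ 1. -0. -0.] tcp [ 0.592  -0.1494  0.3102] F [-0.2 -0.  -0.5] j [  4.1  12.3   0.   -0.1 -77.9  -4.6] t 41.2
```

```bash
python3 -m creep '[[0,0,0,1,-0.35,0.1,0],[0,0,0,1,0,0,0],[0,0,0,1.2,0,0,0],[0,0,0,1.5,0,0,0],[0,0,0,1.5,0,0,0]]'
python3 -m creep '[[0,0,0,1.5,0,0,0],[0,0,0,1.5,0,0,0],[0,0,0,1.5,0,0,0],[0,0,0,0,0,0,0]]'
python3 - <<'E'
from fk import *
sh(0,0,-.01)
E
```

```text
time_s: 41.7
tcp_pos: [0.5972, -0.1501, 0.251]
eef_rot: [-124.8, 89.8, -35.2]
contact_force: [-0.8, -3.1, 5.2]
gripper_width: 0.0004
time_s: 42.1
tcp_pos: [0.5964, -0.1492, 0.2041]
eef_rot: [151.1, 90.0, -119.4]
contact_force: [-0.1, -1.8, 6.4]
gripper_width: 0.0
tool shift cm [ 1. -0.  0.] tcp [ 0.5964 -0.1492  0.2041] F [-0.1 -1.8  6.4] j [  4.1  15.8  -9.2   0.  -65.1  -4.6] t 42.1
```

Contact is good, with the spring reading about 6 N. Continue until the force jumps.

```bash
python3 -m creep '[[0,0,0,0.8,0,0,0],[0,0,0,0.8,0,0,0],[0,0,0,0.5,0,0,0],[0,0,0,0,0,0,0]]'
python3 -m creep '[[0,0,0,0.5,0,0,0],[0,0,0,0.4,0,0,0],[0,0,0,0,0,0,0]]'
python3 -m creep '[[0,0,0,0.3,0,0,0],[0,0,0,0.3,0,0,0],[0,0,0,0,0,0,0],[0,0,0,0,0,0,0]]'
```

```text
time_s: 42.5
tcp_pos: [0.5971, -0.148, 0.1879]
eef_rot: [-81.2, 89.8, 8.4]
contact_force: [-7.4, 9.1, 23.5]
gripper_width: 0.0006
time_s: 42.8
tcp_pos: [0.5973, -0.1473, 0.184]
eef_rot: [-86.2, 89.6, 3.5]
contact_force: [-22.0, 18.2, 54.7]
gripper_width: 0.0004
time_s: 43.2
tcp_pos: [0.5975, -0.1468, 0.1816]
eef_rot: [-87.2, 89.5, 2.6]
contact_force: [-30.7, 27.8, 75.2]
gripper_width: 0.0007
```

```bash
python3 -m creep '[[0,0,0,-0.8,0,0,0],[0,0,0,-1,0,0,0],[0,0,0,-1.5,0,0,0],[0,0,0,-1.5,0,0,0],[0,0,0,-1.5,0,0,0],[0,0,0,-1.5,0,0,0],[0,0,0,-1.5,0,0,0],[0,0,0,-2,0,0,0]]'
python3 -m creep '[[0,0,0,-3,0,0,0],[0,0,0,-3,0,-1,0],[0,0,0,-1,0,-4,0],[0,0,0,0,3,-4,0],[0,0,0,0,3,-4,0],[0,0,0,0,0,0,0],[0,0,0,0,0,0,0]]'
python3 - <<'E'
from fk import *
sh(0,0,-.01)
im,d=cap('side','s12.png');P=cloud('side',d).reshape(-1,3);b=P[(P[:,2]>.255)&(P[:,2]<.30)&(P[:,0]>.57)&(P[:,0]<.62)&(P[:,1]>-.18)&(P[:,1]<-.11)]
if len(b)>20: print('ball',len(b),least_squares(lambda c:np.linalg.norm(b-c,axis=1)-.017,[.5955,-.144,.272],loss='soft_l1',f_scale=.002).x)
k=P[(P[:,2]>.0645)&(P[:,2]<.071)&(abs(P[:,0]-.637)<.022)&(P[:,1]>.06)&(P[:,1]<.13)];print('knob',cv2.minEnclosingCircle((k[:,:2]*1000).astype(np.float32)))
cv2.imwrite('pics/c12.png',np.hstack([cv2.resize(im[100:340,200:400],(500,600)),cv2.resize(im[195:225,275:305],(300,600),interpolation=cv2.INTER_CUBIC)]))
E
```

```text
time_s: 44.0
tcp_pos: [0.5961, -0.1485, 0.283]
eef_rot: [4.9, 89.9, 94.4]
contact_force: [0.1, 1.3, 1.4]
gripper_width: 0.0008
time_s: 44.7
tcp_pos: [0.5343, -0.2795, 0.3527]
eef_rot: [-52.0, 90.0, 37.4]
contact_force: [0.3, 0.8, 0.4]
gripper_width: 0.0003
tool shift cm [ 1.  0. -0.] tcp [ 0.5343 -0.2795  0.3527] F [0.3 0.8 0.4] j [ -9.1  10.7   3.4  -0.  -82.6   8.5] t 44.7
ball 219 [ 0.5950871  -0.14657175  0.27081389]
knob ((634.0647583007812, 102.77766418457031), 22.370464324951172)
```

View pics/c12.png

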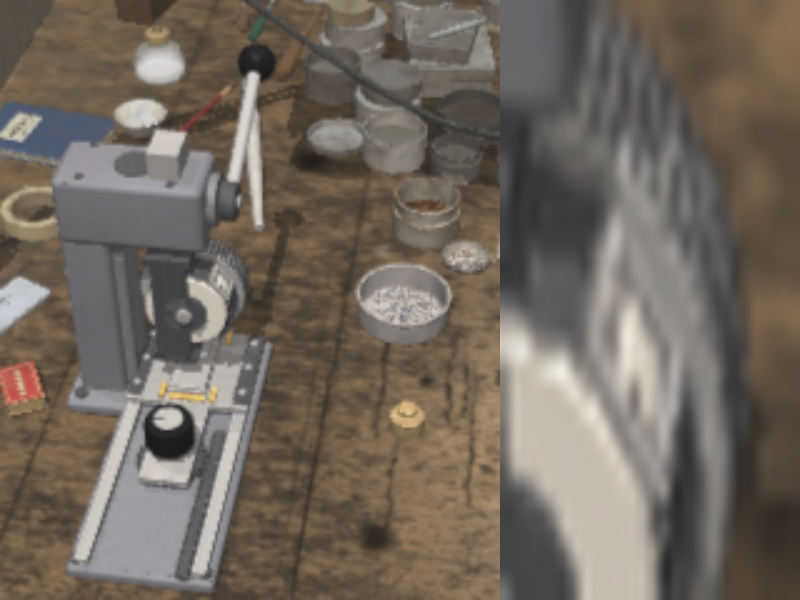

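```bash
python3 - <<'E'
from fk import *
P0={n:np.load(n+'0.npy').reshape(-1,3) for n in('top','side')}
for n in('top','side'):
    im,d=cap(n);P=cloud(n,d).reshape(-1,3)
    for A,lo in((P0[n],.15),(P,.06)):
        k=A[(A[:,2]>.062)&(A[:,2]<.075)&(abs(A[:,0]-.637)<.03)&(A[:,1]>lo)&(A[:,1]<lo+.08)];print(n,len(k),np.median(k,0).round(4),k.mean(0).round(4),np.percentile(k[:,1],[5,95]).round(4))
E
```

```text
top 253 [0.6347 0.1899 0.0686] [0.6353 0.1907 0.0685] [0.1734 0.2084]
top 251 [0.6343 0.1025 0.0684] [0.6345 0.1019 0.0684] [0.0845 0.1193]
side 277 [0.634  0.1924 0.0676] [0.6342 0.1921 0.0674] [0.1737 0.2078]
side 238 [0.6336 0.105  0.0676] [0.6336 0.1041 0.0674] [0.086  0.1198]
```

```bash
python3 -c "
from plant import r
print(r.close_job())"
```

```text
the job is handed in; nothing more can be done
None
```

The job is handed in at about 45 s of the 72 s allowed. The press is set to 7 with the bar in its nest under the head. `close_job` gave no verdict.

- **Number wheel:** It started at 3, and four fingertip strokes rolled it to 7. I read 7 upside down in a close wrist picture. Nothing touched the wheel after that. The last side picture is too blurred to read the digit again.
- **Bar in the nest:** I took the silver bar, not the cyan look-alike. The first grasp was about 5 mm too high, so I opened, went lower and regripped. The wrist and side pictures show it flat between the brass ribs. The depth reading put its top at about 39 mm, where 40 mm was expected. I did not get a clear view of it again once it was under the head.
- **Carriage:** The knob stalled, and a further 0.24 rad of turning moved nothing, so it is at the stop. The cameras measured 88 to 89 mm of travel, plus a start of up to 10 mm. A rougher circle fit to the side camera gave about 86.5 mm, which I put down to noise in that fit.
- **Lever:** The force jumped where the head should meet the bar, and I pressed on to about 75 N at the fingers, for at least 0.3 s. The ball is back at 271 mm, against about 270 to 273 mm at the start.
- **Bystanders and robot:** The bowl and the brass weight stand where they were in the last side picture. The hammer was outside that picture, but the arm never went near it. The arm is clear, with no force reading above noise.

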